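# Put the assembly tools away facing the front and close the drawer

### The job

Put the tools away in the pulled-out top drawer of the clear organiser: lay the screwdriver in the narrow compartment, lengthwise, with its handle to the front of the drawer, and lay the green bit case flat in the wide compartment, square to the drawer, with its yellow latches to the front. Set both down rather than dropping them, then slide the drawer fully home. Leave the other things on the table where they are.

Things in the scene. Friction and masses are not known exactly. Their poses are not given: they have to be found in the camera images.
- top_drawer (a joint): slide of the organiser's top drawer, in m: 0 = fully home, 0.207 = fully pulled out; it starts pulled out 0.192 to 0.207. Runs freely with about 1.5 N of friction and stays where it is left.
- drawer_middle (a point): middle of the top drawer's inner floor, on the floor, 122 mm above the table; moves with the drawer. x points to the drawer's back (the way it slides home), y to the left facing its front, z up. Inside: 209 mm front to back, 212 mm wide; clear walls 42 mm high, front panel 47 mm. A clear divider, 3 mm thick and 30 mm high, runs front to back at y = +24.5 mm.
- narrow_compartment (a point): middle of the narrow compartment's floor: 66 mm to the left (+y) of drawer_middle, same axes. The compartment is 80 mm wide (y), 209 mm long (x) and 30 mm deep at the divider, 42 mm at the outer wall.
- wide_compartment (a point): middle of the wide compartment's floor: 41.5 mm to the right (-y) of drawer_middle, same axes. The compartment is 129 mm wide (y) and 209 mm long (x).
- organiser: clear three-tier drawer organiser, 225 deep (x), 228 wide (y), 174 mm high, fixed; origin in the middle of its underside; front to its -x. Its roof, 49 to 52 mm above the drawer floor, covers what is not pulled out of the top drawer: with joint value e (mm) the inside is open from above from x = -104.5 to x = -104.5 + e in drawer_middle's frame.
- drawer_pull (a point): middle of the outer edge of the drawer's white pull lip (80 mm wide in y, 6 mm thick, 14 mm out from the clear front panel), 122.5 mm in front of (-x) drawer_middle and 43 mm above the drawer floor; same axes. Pushing here along +x slides the drawer home.
- screwdriver_centre (a point): yellow-handled screwdriver, 160 mm long, lying level; this point is on its axis in the handle, near its centre of mass, 50 mm from the butt, 110 mm from the tip, 16 mm above what it lies on. x points from handle to tip, z up. Octagonal handle, 32 mm across flats (flats at the sides), from 48 mm behind this point to 36 mm ahead; then 24 mm collar, thin shaft. 0.12 kg.
- screwdriver_butt (a point): end of the screwdriver's handle (its butt), on the axis; same axes as screwdriver_centre.
- case_centre (a point): centre of the closed green plastic bit case, 58 mm (x) by 110 mm (y) by 36 mm high, lying flat; 18 mm above what it lies on; z up. Its long side at -x has two yellow latches (18 mm wide, 3 mm proud, 39 mm either side of the middle, wrapping over the lid's edge); the one at +x has the black hinge. Grip it across its 58 mm width, between the latches. 0.22 kg or so.
- case_latches (a point): middle of the case's latch side, 30 mm from case_centre along the case's -x; same axes as case_centre.
- hinge: bystander: steel concealed cupboard hinge about 95 by 60 mm and 14 mm high, near the left edge of the table; origin on its underside.
- cam_lock: bystander: chrome cam lock fitting standing on its face, 49 mm long over its arm, 29 mm high; origin under its barrel.
- tape_measure: bystander: orange tape measure, 66 by 34 by 60 mm high; origin under its middle.
- mug: bystander: blue mug, 80 mm wide, 92 mm high, handle at its +y; origin under its middle.
- wrench: bystander: steel spanner 150 mm long lying flat along its x; origin under its middle.
There are look-alikes about, which are no part of the job. Of the things like the part that bears screwdriver_centre, leave any that is blue or pink; of the rest the larger one is meant.

How it is judged:
On the way:
1. both tools lie released in their compartments of the open drawer, handle and latches to the front (y of screwdriver_centre in the frame of drawer_middle between 0.03 and 0.102 m and z of screwdriver_centre in the frame of drawer_middle between 0.008 and 0.026 m and z of screwdriver_butt in the frame of drawer_middle below 0.03 m and x of screwdriver_butt in the frame of drawer_middle between -0.106 and -0.03 m and angle between the x axis of each of screwdriver_centre, case_centre and the x axis of drawer_middle, either way round below 0.26 rad and y of case_centre in the frame of drawer_middle between -0.1 and -0.01 m and z of case_centre in the frame of drawer_middle between 0.01 and 0.025 m and x of case_centre in the frame of drawer_middle between -0.1 and 0.1 m and angle between case_centre's own z axis and vertical below 0.12 rad and x of drawer_pull in the frame of case_centre below -0.03 m and contact force between the fingers and screwdriver below 0.1 N and contact force between the fingers and bit_case below 0.1 N and value of joint top_drawer above 0.1 m), for 0.2 s.
At the end, for the whole second after the job is handed in: Top drawer home within 8 mm; screwdriver flat in the narrow compartment, handle to the front, within 15 deg of lengthwise; bit case flat, upright, in the wide compartment, latches to the front, within 15 deg of square; both released and at rest (value of joint top_drawer below 0.008 m and linear speed of each of screwdriver, bit_case below 0.02 m/s and y of screwdriver_centre in the frame of drawer_middle between 0.03 and 0.102 m and z of screwdriver_centre in the frame of drawer_middle between 0.008 and 0.026 m and z of screwdriver_butt in the frame of drawer_middle below 0.03 m and x of screwdriver_butt in the frame of drawer_middle between -0.106 and -0.03 m and angle between the x axis of each of screwdriver_centre, case_centre and the x axis of drawer_middle, either way round below 0.26 rad and y of case_centre in the frame of drawer_middle between -0.1 and -0.01 m and z of case_centre in the frame of drawer_middle between 0.01 and 0.025 m and x of case_centre in the frame of drawer_middle between -0.1 and 0.1 m and angle between case_centre's own z axis and vertical below 0.12 rad and x of drawer_pull in the frame of case_centre below -0.03 m and contact force between the fingers and screwdriver below 0.1 N and contact force between the fingers and bit_case below 0.1 N); the robot touches nothing.
It fails at once if one of the other things on the table is moved by more than 30 mm (distance of any of hinge, cam_lock, tape_measure, mug, wrench from where it was at the start of the episode above 0.03 m).
It fails at once if the screwdriver or the bit case is dropped or thrown (moves faster than 0.75 m/s out of the fingers, a free fall of about 30 mm) ((linear speed of screwdriver above 0.75 m/s and contact force between each of the arm, the fingers and screwdriver below 0.05 N) or (linear speed of bit_case above 0.75 m/s and contact force between each of the arm, the fingers and bit_case below 0.05 N)).
It also fails if it takes over 72 s, if anything falls off the work surface, if the arm or the gripper's body presses on something with over 40 N, if the wrist force passes 120 N, or if a joint passes its speed limit or range.

### The arm

A 6-joint arm with a two-finger parallel gripper is mounted at the origin on the work surface. World frame = base frame: x ahead of the robot, y to its left, z up, the work surface at z = 0. Lengths are in m, angles in rad, forces in N, time in s.
With the tool pointing down it reaches from about 0.425 to 0.95 m from the base axis. Payload 3.5 kg.
Tool frame: the origin (TCP) lies on the mounting face of the last link; the fingertips stand 173 mm ahead of it and the grasp point (between the pads) lies 155 mm ahead of it; z points along the fingers, x is the direction in which the jaws open and shut, and the axes are right-handed (so a half turn about z gives the same grasp; the last joint's range is limited). The gripper opens to 85 mm and grips with 20 to 120 N. Pads are 22 mm wide; open, the fingers measure 114 mm over their backs; the gripper's body (76 mm by 85 mm) begins 54 mm behind the grasp point. The pads swing forward as they close: fully open they stand 13 mm farther back than shut.
Start: joints at [1.178, 0.286, 1.577, -0, 1.279, -0.15], TCP at [0.162, 0.655, 0.405] pointing down, gripper open.
Joint ranges: [-2.77, 2.77], [-0.9, 2.22], [0.21, 2.48], [-1.53, 4.67], [0.24, 2.81], [-2.84, 2.84]. Speed limits (rad/s): [2.79, 2.79, 3.14, 3.14, 3.14, 3.14].

### API

Orientations are given as a unit quaternion [x, y, z, w].
In Python, from plant import get_state, read_camera, sign_off gives the robot as it stands.
- The arm moves only by the shell command python3 -m jog 'ROWS' [FORCE]. ROWS is JSON, a list of rows, each an object of numbers: "grip": the closure, from 0 (fully open) to 1 (shut); "x", "y", "z": the shift along the tool's x, y, z in mm; "rx", "ry", "rz": the turn, a rotation vector about the tool's x, y, z in degrees. A call has 1 to 8 rows; each row shifts and turns the commanded pose from where the row before left it, along the tool's axes as they then stand; what a row does not reach is not made up. A row lasts 1/12 s, in which the tool goes at most 41.7 mm and 7.16 degrees, less where a joint would pass 70% of its speed; a pose out of reach is approached as far as the arm can. A call with a gripper value outside its range is refused whole. The fingers move at their own pace and stop on an object; FORCE is the grip in N (left out, the last holds). Time passes only in rows, so rows that do not move let the fingers close. It gives the time, the measured TCP pose, the force and the opening at its end, in the units of the state.
- get_state(): the state, without advancing time (a new reading comes with each control period).
- read_camera(name): name is "scene" or "top" or "wrist"; returns a dict with "frame" (480x640x3 uint8, red, green, blue), "intrinsics" (3x3 intrinsics, pixels), "k1" (the pictures are not rectified: a ray, as slopes to the right and down, at radius r is drawn at 1 + k1 r^2 times it, then the intrinsics apply), "R" (3x3) and "t" (3): a world point X has camera coordinates R X + t. Camera axes: x right, y down, z forward; pixel columns grow to the right and rows downward; lengths in m; the calibration is good to about 2 mm. A picture is of the moment at which its call begins. There is no depth.
- sign_off(): hands the job in, once; it reports no verdict.
The state is a dict: "time": time; "qpos": joint angles; "dq": joint speeds; "joint_efforts": joint torques, N m; "eef_pos": TCP position; "tcp_rot": TCP orientation; "contact_force": force on the tool from outside, world axes, zero at the start; "wrist_torque": the same for the moment, N m; "opening": opening from 0.0 (shut) to 1.0 (fully open).
Only numpy, scipy, OpenCV 4.12 (cv2) and the standard library are available. Lean on these libraries where they do the work, as an engineer would, in place of code of your own. Each camera call takes 0.05 s, during which the arm holds its last target.

## Working session

There is one attempt and no reset: what is moved stays moved. The work goes in short steps, Python scripts to look and compute and a shell command to move; the robot and the scene stay as the last step left them, time stands still between calls to the robot, and variables do not carry over. Pictures are saved under pics/ and viewed, and the job is handed in when it is done.

```bash
ls; mkdir -p pics
cat > h.py <<'E'
import numpy as np, cv2
from plant import get_state, read_camera
from scipy.spatial.transform import Rotation as Rot
def snap(name,fn):
    c=read_camera(name); cv2.imwrite('pics/'+fn,c['frame'][:,:,::-1]); np.savez('pics/'+fn+'.npz',**{k:np.array(c[k]) for k in c}); return c
def load(fn):
    return dict(np.load('pics/'+fn+'.npz'))
def ray(c,u,v):
    K=np.array(c['intrinsics']);k1=float(c['k1'])
    p=cv2.undistortPoints(np.array([[[u,v]]],float),K,np.array([k1,0,0,0.]))[0,0]
    R=np.array(c['R']);t=np.array(c['t'])
    return -R.T@t, R.T@np.array([p[0],p[1],1.])
def atz(c,u,v,z):
    o,d=ray(c,u,v); return o+d*(z-o[2])/d[2]
def proj(c,X):
    p,_=cv2.projectPoints(np.array(X,float).reshape(-1,3),cv2.Rodrigues(np.array(c['R']))[0],np.array(c['t']),np.array(c['intrinsics']),np.array([float(c['k1']),0,0,0]))
    return p[:,0]
E
python3 - <<'E'
from h import *
print(get_state())
for n in ['scene','top','wrist']:
    c=snap(n,n+'0.png'); print(n,c['intrinsics'],c['k1'],c['R'],c['t'])
E
```

```text
pics
{'time': 0.0, 'qpos': array([ 1.17800827e+00,  2.87188122e-01,  1.57819011e+00, -1.04467269e-05,
        1.27858647e+00, -1.50013880e-01]), 'dq': array([-0.00109702, -0.00084112,  0.00142844,  0.00035324, -0.00106923,
        0.00093629]), 'joint_efforts': array([-2.51958563e-04, -4.06000078e+01, -2.92620224e+01, -1.81102096e-04,
        6.01521431e-03,  2.57150546e-06]), 'eef_pos': array([0.16215077, 0.6549739 , 0.40332461]), 'tcp_rot': array([ 7.87525141e-01,  6.16281385e-01, -1.03031632e-03,  5.87477614e-04]), 'contact_force': array([-0.71118845, -0.68582317,  0.05198492]), 'wrist_torque': array([ 0.04842422, -0.07080139, -0.00207488]), 'opening': 1.0013395516537524}
scene [[558.92818465   0.         317.51379956]
 [  0.         558.92818465 234.78830933]
 [  0.           0.           1.        ]] -0.018182489852220752 [[-0.83868313  0.54444734 -0.01370001]
 [ 0.43556872  0.65543771 -0.61699375]
 [-0.32694111 -0.52342955 -0.78684879]] [ 0.44800325 -0.16609935  2.02457185]
top [[440.25503493   0.         320.42122916]
 [  0.         440.25503493 238.21831934]
 [  0.           0.           1.        ]] -0.009189255818297484 [[ 0.0125801  -0.99985547  0.01143608]
 [-0.98861053 -0.01415233 -0.14982967]
 [ 0.14996986 -0.00942095 -0.98864568]] [8.78410117e-04 5.55326181e-01 1.46917342e+00]
wrist [[332.37822288   0.         321.67637309]
 [  0.         332.37822288 240.15384222]
 [  0.           0.           1.        ]] -0.04275247846835916 [[ 0.23955601  0.97088045 -0.00201606]
 [ 0.92840825 -0.22846791  0.29301968]
 [ 0.28402648 -0.07206635 -0.95610428]] [-0.67421782 -0.03741814  0.37925082]
```

View pics/scene0.png

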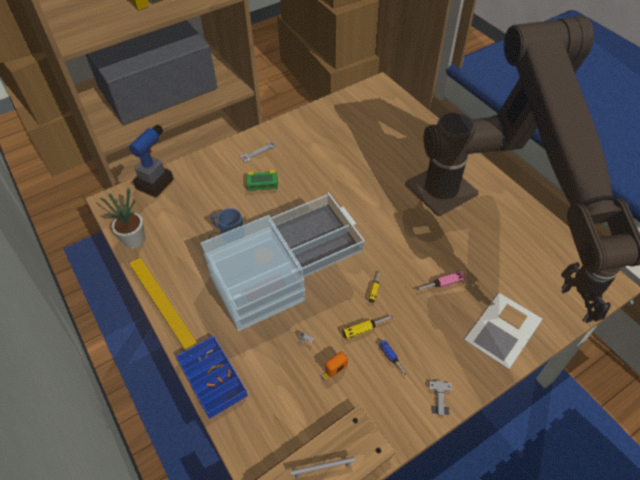

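View pics/top0.png

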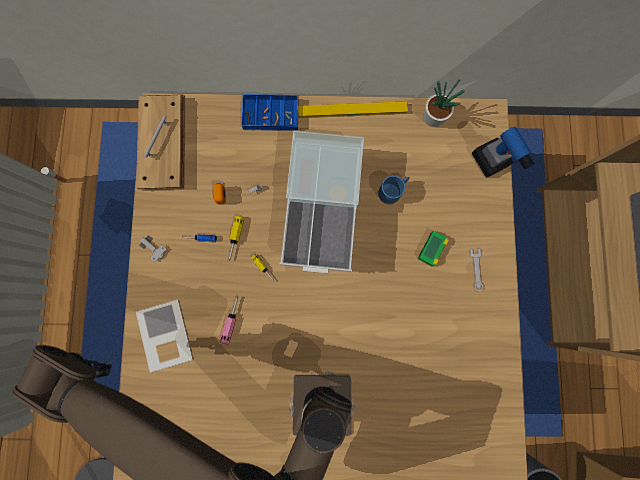

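View pics/wrist0.png

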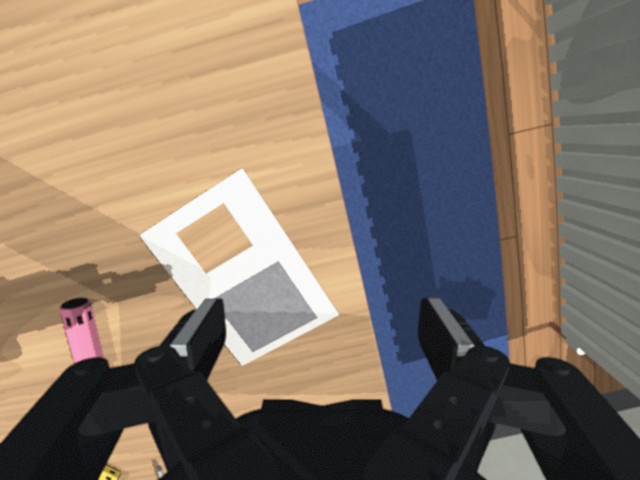

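The larger yellow screwdriver is at about (236,235) in the top view and the green case at (433,248). I'll zoom in on both.

Run:
```python
import cv2
a=cv2.imread('pics/top0.png')
cv2.imwrite('pics/z1.png',cv2.resize(a[170:300,190:290],None,fx=6,fy=4.6*6/4.6,interpolation=2)[:600] if 0 else cv2.resize(a[195:295,200:300],(600,600),interpolation=2))
cv2.imwrite('pics/z2.png',cv2.resize(a[210:290,390:490],(750,600),interpolation=2))
cv2.imwrite('pics/z3.png',cv2.resize(a[125:285,270:430],(600,600),interpolation=2))
```

```text
(no output)
```

View pics/z1.png

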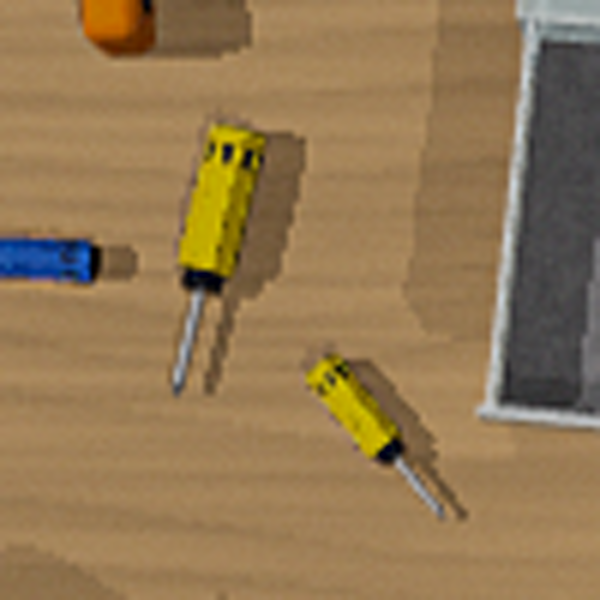

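View pics/z2.png

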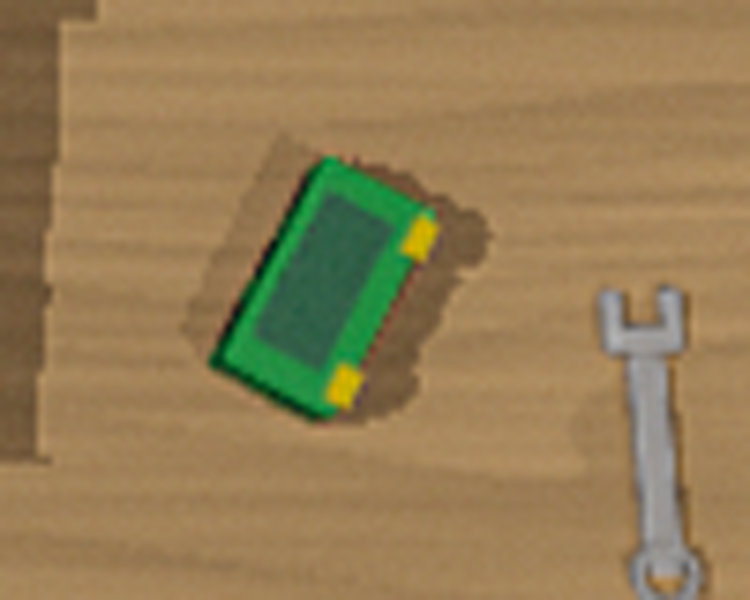

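View pics/z3.png

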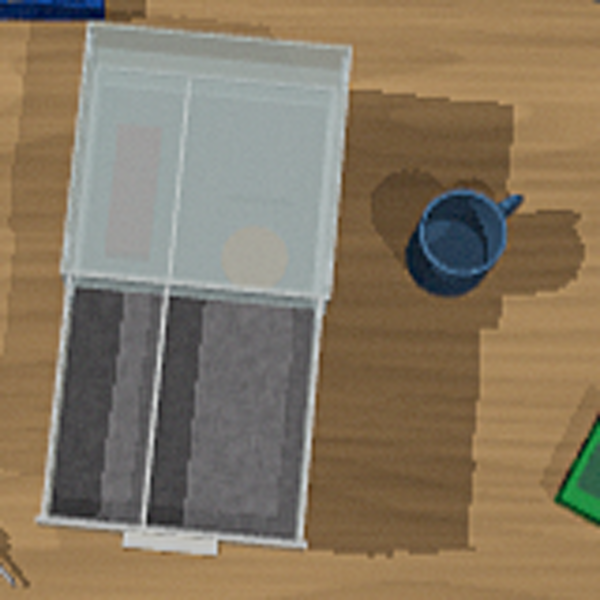

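Run:
```python
from h import *
c=load('top0.png')
def P(z,u,v,s,o): return atz(c,(u+.5)/s-.5+o[0],(v+.5)/s-.5+o[1],z)
f=lambda a:np.round(np.array(a)*1000,1)
z2=[P(.036,u,v,7.5,(390,210)) for u,v in [(325,160),(435,210),(330,415),(222,358)]]
print('case',[f(p) for p in z2],f(np.mean(z2,0)))
la=[P(.036,u,v,7.5,(390,210)) for u,v in [(420,238),(345,387)]]; print('latch',[f(p) for p in la])
d=la[1]-la[0];print(np.degrees(np.arctan2(d[1],d[0])),np.linalg.norm(d))
d=z2[3]-z2[0];print(np.degrees(np.arctan2(d[1],d[0])),np.linalg.norm(d))
sd=[P(z,u,v,6,(200,195)) for u,v,z in [(240,127,.03),(178,390,.016),(204,272,.022),(180,264,.016),(236,275,.016)]]
print('sd',[f(p) for p in sd]); d=sd[1]-sd[0]; print(np.degrees(np.arctan2(d[1],d[0])),np.linalg.norm(d))
dr=[P(z,u,v,3.75,(270,125)) for u,v,z in [(40,520,.169),(305,547,.169),(123,540,.168),(217,552,.168),(147,525,.152),(164,290,.152),(170,541,.165)]]
print('dr',[f(p) for p in dr])
for i,j in [(0,1),(2,3),(4,5)]:
  d=dr[j]-dr[i];print(np.degrees(np.arctan2(d[1],d[0])),np.linalg.norm(d))
og=[P(.174,u,v,3.75,(270,125)) for u,v in [(90,25),(350,45),(63,272),(328,298)]]
print('org',[f(p) for p in og],f(np.mean(og,0)))
```

```text
case [array([ 587.4, -381.3,   36. ]), array([ 564.7, -431.7,   36. ]), array([ 469.2, -380.5,   36. ]), array([ 494.7, -331.6,   36. ])] [ 529.  -381.3   36. ]
latch [array([ 551.6, -424.3,   36. ]), array([ 482.2, -387.8,   36. ])]
152.23099987776692 0.07842686095982128
151.78157928826832 0.10514184086824534
sd [array([632.1, 290.5,  30. ]), array([479.9, 322.5,  16. ]), array([548. , 309.3,  22. ]), array([553.4, 324.6,  16. ]), array([547.4, 291.8,  16. ])]
168.12788336824414 0.1561390933192505
dr [array([455.3, 133.3, 169. ]), array([435.9, -86.7, 169. ]), array([439.7,  64.3, 168. ]), array([430.8, -13.8, 168. ]), array([453.9,  44.8, 152. ]), array([656.2,  33.6, 152. ]), array([439.7,  25.3, 165. ])]
-95.04919344151122 0.22085811603838953
-96.50531060258369 0.07853704439516404
-3.180975467309151 0.20265781516568296
org [array([885.1, 101. , 174. ]), array([ 870.8, -124.4,  174. ]), array([665.3, 119. , 174. ]), array([ 646.2, -105.3,  174. ])] [766.9  -2.4 174. ]
```

```bash
cat >> h.py <<'E'
def st():
    s=get_state(); R=Rot.from_quat(s['tcp_rot']).as_matrix(); p=np.array(s['eef_pos'])
    return s,R,p
def goto(x,y,z,psi=None,yawfirst=True):
    """tool-frame shifts to TCP target with tool pointing straight down; psi deg = yaw of tool x. turn first, then shift"""
    s,R,p=st()
    cur=np.degrees(np.arctan2(R[1,0],R[0,0]))
    d=np.array([x,y,z])-p
    print('t',round(s['time'],2),'p',np.round(p*1000,1),'yaw',round(cur,2),'zaxis',np.round(R[:,2],4),'F',np.round(s['contact_force'],1),'open',round(float(s['opening']),3))
    print('shift in present axes mm',np.round(R.T@d*1000,1))
    if psi is not None:
        Rt=Rot.from_euler('ZX',[psi,180],degrees=True).as_matrix()
        rv=np.degrees(Rot.from_matrix(R.T@Rt).as_rotvec())
        print('rotvec',np.round(rv,2),'shift after turn',np.round(Rt.T@d*1000,1))
E
python3 -c "
from h import *
goto(.583,.301,.40,76.1)
goto(.55,.33,.40,76.1)"
```

```text
t 0.15 p [162.2 655.  403.7] yaw 76.09 zaxis [-7.0e-04 -1.7e-03 -1.0e+00] F [ 0.8  0.3 -0.1] open 0.999
shift in present axes mm [-242.5  493.6    4. ]
rotvec [-0.01  0.1  -0.01] shift after turn [-242.6  493.5    3.7]
t 0.15 p [162.2 655.  403.7] yaw 76.09 zaxis [-7.0e-04 -1.7e-03 -1.0e+00] F [ 0.8  0.3 -0.1] open 0.999
shift in present axes mm [-222.2  454.6    4. ]
rotvec [-0.01  0.1  -0.01] shift after turn [-222.3  454.5    3.7]
```

```bash
python3 -m jog '[{"x":-8,"y":16},{"x":-16,"y":32},{"x":-16,"y":32},{"x":-16,"y":32},{"x":-16,"y":32},{"x":-16,"y":32},{"x":-16,"y":32},{"x":-16,"y":32}]'; python3 -m jog '[{"x":-16,"y":32},{"x":-16,"y":32},{"x":-16,"y":32},{"x":-16,"y":32},{"x":-16,"y":32},{"x":-16,"y":32},{"x":-16,"y":32},{"x":-8,"y":16}]'; python3 -m jog '[{},{}]'
python3 - <<'E'
from h import *
snap('wrist','w1.png');goto(.583,.301,.40,76.1)
E
```

```text
t 0.2 p [162.2 655.1 403.8] yaw 76.09 zaxis [-6.0e-04 -1.4e-03 -1.0e+00] F [ 0.2  0.  -0.3] open 0.999
shift in present axes mm [-242.5  493.6    4.1]
rotvec [-0.02  0.09 -0.01] shift after turn [-242.6  493.5    3.8]$[0]: bad value
$[0]: bad value
$[0]: bad value
```

View pics/w1.png

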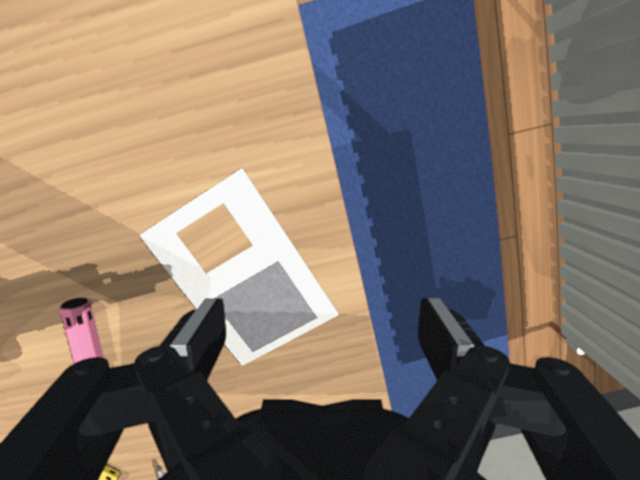

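The rows were refused, and the picture hasn't changed. It may want every key in each row, so I'll test a minimal one.

```bash
python3 -m jog '[{"grip":0,"x":-8,"y":16,"z":0,"rx":0,"ry":0,"rz":0}]'
```

```text
time: 0.28
eef_pos: [0.1742, 0.6444, 0.4041]
tcp_rot: [0.787, 0.617, -0.001, -0.0]
contact_force: [0.9, -0.4, 1.2]
opening: 0.997
```

```bash
python3 -m jog '[{"grip":0,"x":-16,"y":32},{"grip":0,"x":-16,"y":32},{"grip":0,"x":-16,"y":32},{"grip":0,"x":-16,"y":32},{"grip":0,"x":-16,"y":32},{"grip":0,"x":-16,"y":32},{"grip":0,"x":-16,"y":32}]'
```

```text
$[0]: bad value
```

All seven keys are required in each row.

```bash
python3 -m jog '[{"grip":0,"x":-16,"y":32,"z":0,"rx":0,"ry":0,"rz":0},{"grip":0,"x":-16,"y":32,"z":0,"rx":0,"ry":0,"rz":0},{"grip":0,"x":-16,"y":32,"z":0,"rx":0,"ry":0,"rz":0},{"grip":0,"x":-16,"y":32,"z":0,"rx":0,"ry":0,"rz":0},{"grip":0,"x":-16,"y":32,"z":0,"rx":0,"ry":0,"rz":0},{"grip":0,"x":-16,"y":32,"z":0,"rx":0,"ry":0,"rz":0},{"grip":0,"x":-16,"y":32,"z":0,"rx":0,"ry":0,"rz":0},{"grip":0,"x":-16,"y":32,"z":0,"rx":0,"ry":0,"rz":0}]'; python3 -m jog '[{"grip":0,"x":-16,"y":32,"z":0,"rx":0,"ry":0,"rz":0},{"grip":0,"x":-16,"y":32,"z":0,"rx":0,"ry":0,"rz":0},{"grip":0,"x":-16,"y":32,"z":0,"rx":0,"ry":0,"rz":0},{"grip":0,"x":-16,"y":32,"z":0,"rx":0,"ry":0,"rz":0},{"grip":0,"x":-16,"y":32,"z":0,"rx":0,"ry":0,"rz":0},{"grip":0,"x":-10,"y":20,"z":0,"rx":0,"ry":0,"rz":0},{"grip":0,"x":-4,"y":8,"z":0,"rx":0,"ry":0,"rz":0},{"grip":0,"x":0,"y":0,"z":0,"rx":0,"ry":0,"rz":0}]'
python3 - <<'E'
from h import *
snap('wrist','w2.png');goto(.583,.301,.40,76.1)
E
```

```text
time: 0.95
eef_pos: [0.3946, 0.4564, 0.4046]
tcp_rot: [0.787, 0.616, -0.0, -0.0]
contact_force: [-0.2, -0.7, 0.7]
opening: 0.996
time: 1.62
eef_pos: [0.5547, 0.32, 0.4043]
tcp_rot: [0.788, 0.615, -0.0, -0.0]
contact_force: [-0.3, 0.0, 0.9]
opening: 1.001
t 1.67 p [553.6 321.1 404.3] yaw 76.01 zaxis [-1.1e-03  3.0e-04 -1.0e+00] F [-0.1  0.3  0.1] open 0.999
shift in present axes mm [-12.4  33.4   4.3]
rotvec [-0.07  0.   -0.09] shift after turn [-12.4  33.4   4.3]
```

View pics/w2.png

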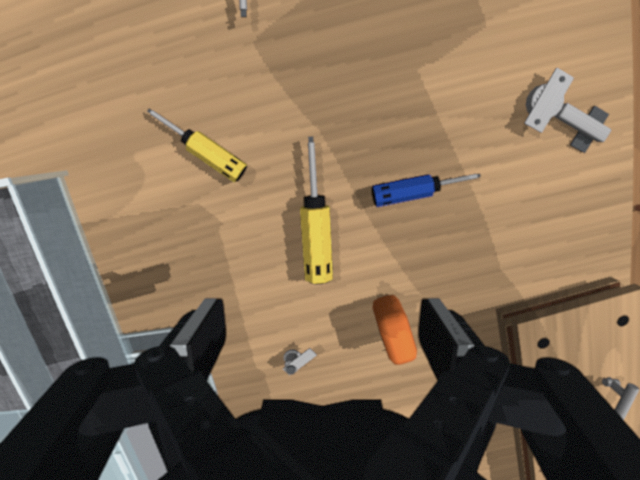

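Run:
```python
from h import *
c=load('w2.png')
f=lambda a:np.round(np.array(a)*1000,1)
tip=atz(c,312,138,.016)
bt=atz(c,319,282,.026)
col=atz(c,315,202,.026)
L=[atz(c,302,210,.016),atz(c,304,275,.016)];Rr=[atz(c,328,210,.016),atz(c,333,275,.016)]
print(f(tip),f(bt),f(col),f((L[0]+Rr[0])/2),f((L[1]+Rr[1])/2),np.linalg.norm(L[0]-Rr[0]),np.linalg.norm(L[1]-Rr[1]))
for a,b in [(bt,tip),((L[1]+Rr[1])/2,(L[0]+Rr[0])/2)]:
  d=b-a;print(np.degrees(np.arctan2(d[1],d[0])),np.linalg.norm(d))
print('tape',[f(atz(c,u,v,z)) for u,v,z in [(378,300,.06),(398,296,.06),(413,358,.06),(390,362,.06)]])
print('cam',[f(atz(c,u,v,.015)) for u,v in [(285,350),(315,350),(292,372)]])
s=(np.array([.583,.301,.016]));
```

```text
[478. 329.  16.] [631.8 297.7  26. ] [541.7 316.1  26. ] [552.  313.3  16. ] [627.4 298.2  16. ] 0.028435409828373486 0.03368360051724424
168.50366819916366 0.1572791157267127
168.66404949316288 0.07690437892801626
tape [array([651.9, 356.5,  60. ]), array([652.5, 377.7,  60. ]), array([732.3, 380.8,  60. ]), array([731.1, 354.9,  60. ])]
cam [array([716.9, 231.9,  15. ]), array([725.9, 268.7,  15. ]), array([751.2, 231.5,  15. ])]
```

```bash
python3 -c "
from h import *
goto(.5845,.3065,.25,78.6)"
```

```text
t 1.67 p [553.6 321.1 404.3] yaw 76.01 zaxis [-1.1e-03  3.0e-04 -1.0e+00] F [-0.1  0.3  0.1] open 0.999
shift in present axes mm [ -6.7  33.7 154.3]
rotvec [-0.07 -0.   -2.59] shift after turn [ -8.2  33.2 154.3]
```

```bash
python3 -m jog '[{"grip":0,"x":-1.5,"y":5.5,"z":20,"rx":0,"ry":0,"rz":-2.6},{"grip":0,"x":-1.4,"y":5.5,"z":27,"rx":0,"ry":0,"rz":0},{"grip":0,"x":-1.3,"y":5.5,"z":27,"rx":0,"ry":0,"rz":0},{"grip":0,"x":-1.3,"y":5.5,"z":27,"rx":0,"ry":0,"rz":0},{"grip":0,"x":-1.3,"y":5.5,"z":27,"rx":0,"ry":0,"rz":0},{"grip":0,"x":-1.4,"y":5.5,"z":26,"rx":0,"ry":0,"rz":0},{"grip":0,"x":0,"y":0,"z":0,"rx":0,"ry":0,"rz":0}]'
python3 - <<'E'
from h import *
c=snap('wrist','w3.png');goto(.5845,.3065,.178,78.6)
E
```

```text
time: 2.25
eef_pos: [0.581, 0.3071, 0.2439]
tcp_rot: [0.773, 0.635, -0.006, -0.002]
contact_force: [-1.4, -0.9, -1.1]
opening: 1.004
t 2.3 p [581.8 307.5 247. ] yaw 78.78 zaxis [-0.0079 -0.0023 -1.    ] F [-0.9 -1.  -0.9] open 1.001
shift in present axes mm [-0.2  3.4 69. ]
rotvec [-0.42  0.22  0.18] shift after turn [-0.5  2.9 69. ]
```

View pics/w3.png

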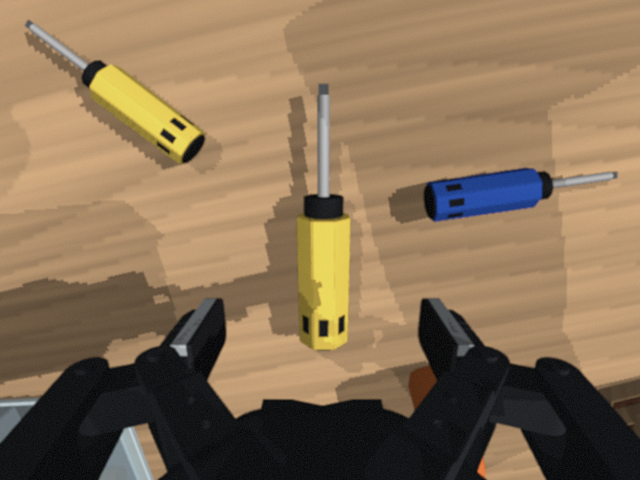

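```bash
python3 -m jog '[{"grip":0,"x":0,"y":1,"z":22,"rx":0,"ry":0,"rz":0},{"grip":0,"x":0,"y":1,"z":22,"rx":0,"ry":0,"rz":0},{"grip":0,"x":0,"y":1,"z":15,"rx":0,"ry":0,"rz":0},{"grip":0,"x":0,"y":0,"z":8,"rx":0,"ry":0,"rz":0},{"grip":0,"x":0,"y":0,"z":0,"rx":0,"ry":0,"rz":0}]' 30
python3 - <<'E'
from h import *
c=snap('wrist','w4.png');goto(.5845,.3065,.177,78.6)
E
```

```text
time: 2.72
eef_pos: [0.5861, 0.3065, 0.1827]
tcp_rot: [0.773, 0.634, -0.001, -0.001]
contact_force: [-0.9, 0.2, -0.7]
opening: 1.002
t 2.77 p [586.7 306.5 183.9] yaw 78.73 zaxis [-7.e-04 -1.e-04 -1.e+00] F [ 0.7 -0.1  1.2] open 1.002
shift in present axes mm [-0.4 -2.1  6.9]
rotvec [-0.04  0.01  0.13] shift after turn [-0.4 -2.1  6.9]
```

View pics/w4.png

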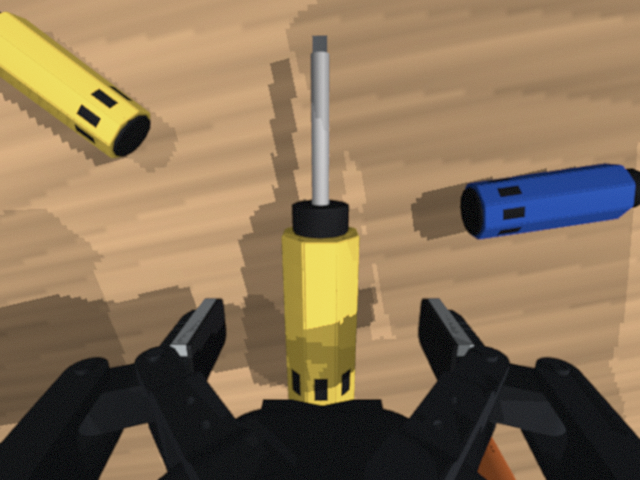

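```bash
python3 -m jog '[{"grip":0,"x":0,"y":-1,"z":5,"rx":0,"ry":0,"rz":0},{"grip":0.3,"x":0,"y":-1,"z":0,"rx":0,"ry":0,"rz":0},{"grip":0.6,"x":0,"y":0,"z":0,"rx":0,"ry":0,"rz":0},{"grip":1,"x":0,"y":0,"z":0,"rx":0,"ry":0,"rz":0},{"grip":1,"x":0,"y":0,"z":0,"rx":0,"ry":0,"rz":0},{"grip":1,"x":0,"y":0,"z":0,"rx":0,"ry":0,"rz":0},{"grip":1,"x":0,"y":0,"z":0,"rx":0,"ry":0,"rz":0}]' 40
python3 - <<'E'
from h import *
c=snap('wrist','w5.png');goto(.5845,.3065,.177,78.6)
E
```

```text
time: 3.35
eef_pos: [0.5855, 0.3065, 0.1795]
tcp_rot: [0.773, 0.634, 0.001, 0.0]
contact_force: [-0.8, -0.6, 0.5]
opening: 0.367
t 3.4 p [585.4 306.5 179.5] yaw 78.68 zaxis [ 1.2e-03  5.0e-04 -1.0e+00] F [0.2 0.6 2.3] open 0.362
shift in present axes mm [-0.2 -0.9  2.5]
rotvec [ 0.06 -0.04  0.08] shift after turn [-0.2 -0.9  2.5]
```

View pics/w5.png

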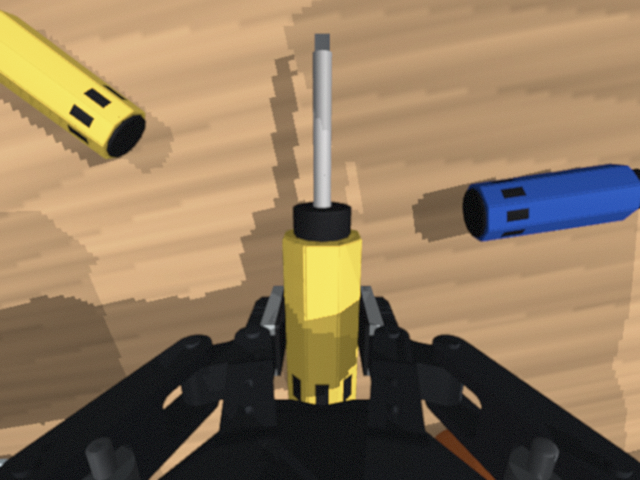

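```bash
python3 -m jog '[{"grip":1,"x":0,"y":0,"z":-10,"rx":0,"ry":0,"rz":0},{"grip":1,"x":0,"y":0,"z":-25,"rx":0,"ry":0,"rz":0},{"grip":1,"x":0,"y":0,"z":-35,"rx":0,"ry":0,"rz":0},{"grip":1,"x":0,"y":0,"z":-35,"rx":0,"ry":0,"rz":0},{"grip":1,"x":0,"y":0,"z":-35,"rx":0,"ry":0,"rz":0},{"grip":1,"x":0,"y":0,"z":-35,"rx":0,"ry":0,"rz":3},{"grip":1,"x":0,"y":0,"z":-35,"rx":0,"ry":0,"rz":6},{"grip":1,"x":0,"y":0,"z":-15,"rx":0,"ry":0,"rz":7}]'
for i in 1; do python3 -m jog '[{"grip":1,"x":0,"y":0,"z":0,"rx":0,"ry":0,"rz":7},{"grip":1,"x":0,"y":0,"z":0,"rx":0,"ry":0,"rz":7},{"grip":1,"x":0,"y":0,"z":0,"rx":0,"ry":0,"rz":7},{"grip":1,"x":0,"y":0,"z":0,"rx":0,"ry":0,"rz":7},{"grip":1,"x":0,"y":0,"z":0,"rx":0,"ry":0,"rz":7},{"grip":1,"x":0,"y":0,"z":0,"rx":0,"ry":0,"rz":7},{"grip":1,"x":0,"y":0,"z":0,"rx":0,"ry":0,"rz":7},{"grip":1,"x":0,"y":0,"z":0,"rx":0,"ry":0,"rz":7}]'; done
python3 -c "
from h import *
goto(.52,.084,.40,-94.6)"
```

```text
time: 4.07
eef_pos: [0.5853, 0.3066, 0.4105]
tcp_rot: [0.855, 0.518, 0.004, 0.001]
contact_force: [0.5, 0.3, 0.1]
opening: 0.364
time: 4.73
eef_pos: [0.5847, 0.3063, 0.4035]
tcp_rot: [0.998, 0.055, -0.001, 0.0]
contact_force: [-0.3, -0.1, -0.6]
opening: 0.364
t 4.73 p [584.7 306.3 403.5] yaw 6.34 zaxis [-1.3e-03 -5.0e-04 -1.0e+00] F [-0.3 -0.1 -0.6] open 0.364
shift in present axes mm [-88.9 213.8   3.6]
rotvec [8.0000e-02 4.0000e-02 1.0094e+02] shift after turn [226.8  46.7   3.5]
```

```bash
python3 -m jog '[{"grip":1,"x":0,"y":0,"z":0,"rx":0,"ry":0,"rz":7},{"grip":1,"x":0,"y":0,"z":0,"rx":0,"ry":0,"rz":7},{"grip":1,"x":0,"y":0,"z":0,"rx":0,"ry":0,"rz":7},{"grip":1,"x":0,"y":0,"z":0,"rx":0,"ry":0,"rz":7},{"grip":1,"x":0,"y":0,"z":0,"rx":0,"ry":0,"rz":7},{"grip":1,"x":0,"y":0,"z":0,"rx":0,"ry":0,"rz":7},{"grip":1,"x":0,"y":0,"z":0,"rx":0,"ry":0,"rz":7},{"grip":1,"x":0,"y":0,"z":0,"rx":0,"ry":0,"rz":7}]';  python3 -m jog '[{"grip":1,"x":0,"y":0,"z":0,"rx":0,"ry":0,"rz":7},{"grip":1,"x":0,"y":0,"z":0,"rx":0,"ry":0,"rz":7},{"grip":1,"x":0,"y":0,"z":0,"rx":0,"ry":0,"rz":7},{"grip":1,"x":0,"y":0,"z":0,"rx":0,"ry":0,"rz":7},{"grip":1,"x":0,"y":0,"z":0,"rx":0,"ry":0,"rz":7},{"grip":1,"x":0,"y":0,"z":0,"rx":0,"ry":0,"rz":7},{"grip":1,"x":0,"y":0,"z":0,"rx":0,"ry":0,"rz":3},{"grip":1,"x":0,"y":0,"z":0,"rx":0,"ry":0,"rz":0}]'
python3 - <<'E'
from h import *
c=snap('wrist','w6.png');goto(.52,.084,.40,-94.6)
E
```

```text
time: 5.4
eef_pos: [0.5847, 0.3063, 0.4035]
tcp_rot: [0.908, -0.42, -0.0, 0.0]
contact_force: [-0.3, 0.3, -1.1]
opening: 0.363
time: 6.07
eef_pos: [0.5847, 0.3063, 0.4035]
tcp_rot: [-0.68, 0.733, 0.0, -0.001]
contact_force: [-0.4, 0.1, -2.3]
opening: 0.364
t 6.12 p [584.8 306.3 403.5] yaw -94.24 zaxis [-1.e-03 -4.e-04 -1.e+00] F [-0.6  0.9 -1.9] open 0.363
shift in present axes mm [226.5  48.2   3.6]
rotvec [ 0.06 -0.02  0.36] shift after turn [226.8  46.7   3.5]
```

View pics/w6.png

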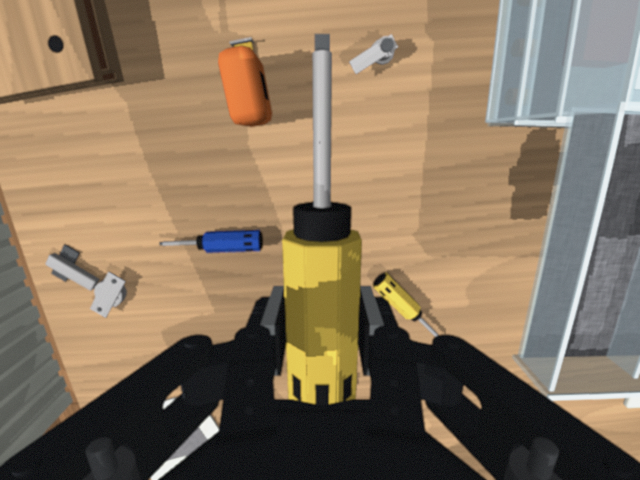

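```bash
python3 -m jog '[{"grip":1,"x":15,"y":4,"z":0,"rx":0,"ry":0,"rz":0},{"grip":1,"x":30,"y":7,"z":0,"rx":0,"ry":0,"rz":0},{"grip":1,"x":30,"y":7,"z":0,"rx":0,"ry":0,"rz":0},{"grip":1,"x":30,"y":7,"z":0,"rx":0,"ry":0,"rz":0},{"grip":1,"x":30,"y":7,"z":0,"rx":0,"ry":0,"rz":0},{"grip":1,"x":30,"y":7,"z":0,"rx":0,"ry":0,"rz":0},{"grip":1,"x":30,"y":7,"z":0,"rx":0,"ry":0,"rz":0},{"grip":1,"x":20,"y":2,"z":0,"rx":0,"ry":0,"rz":0}]'
python3 -m jog '[{"grip":1,"x":0,"y":0,"z":0,"rx":0,"ry":0,"rz":0}]'
python3 - <<'E'
from h import *
c=snap('wrist','w7.png');snap('top','t7.png');snap('scene','s7.png');goto(.52,.084,.40,-94.6)
E
```

```text
time: 6.78
eef_pos: [0.5198, 0.0938, 0.4036]
tcp_rot: [-0.68, 0.733, 0.0, -0.001]
contact_force: [0.3, 0.1, -1.3]
opening: 0.361
time: 6.87
eef_pos: [0.5202, 0.0929, 0.4038]
tcp_rot: [-0.679, 0.734, -0.0, -0.001]
contact_force: [0.7, 0.8, -1.1]
opening: 0.363
t 7.02 p [521.   95.7 403.9] yaw -94.3 zaxis [ 3.e-04  5.e-04 -1.e+00] F [-0.1  0.7 -1.2] open 0.363
shift in present axes mm [11.8  0.1  3.9]
rotvec [-0.01  0.03  0.3 ] shift after turn [11.8  0.1  3.9]
```

View pics/w7.png

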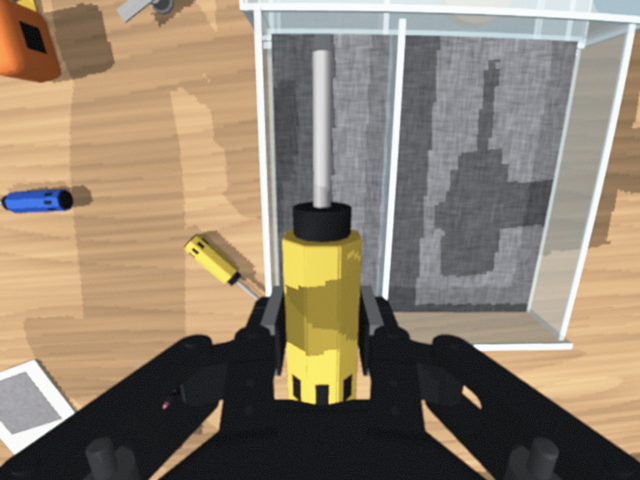

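View pics/s7.png

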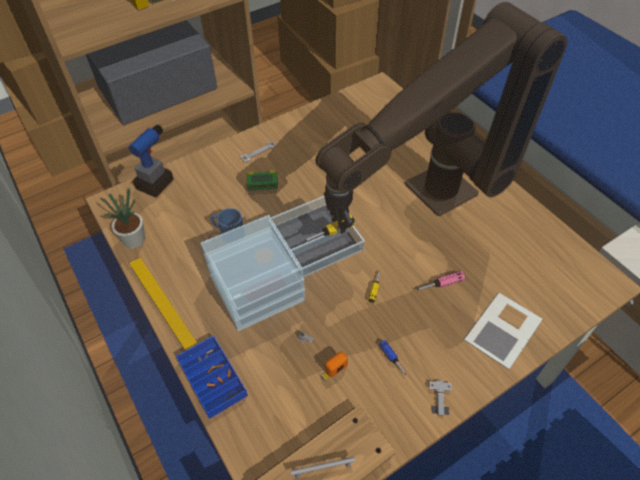

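Run:
```python
from h import *
c=load('w7.png')
f=lambda a:np.round(np.array(a)*1000,1)
Rd=lambda y:np.array([[np.cos(y),-np.sin(y)],[np.sin(y),np.cos(y)]])
for n,pts in {'divtop':[(402,22,.152),(388,300,.152)],'Lwalltop':[(259,20,.164),(269,220,.164)],'Rwalltop':[(632,25,.164),(567,335,.164)],'frontTop':[(475,346,.169),(570,345,.169)],'floorR':[(577,45,.122),(530,310,.122)],'floorL':[(273,45,.122)],'floorfront':[(400,310,.122),(525,310,.122)]}.items():
  q=[atz(c,*p) for p in pts]; print(n,[f(x) for x in q],end=' ')
  if len(q)>1:
    d=q[1]-q[0];print(round(np.degrees(np.arctan2(d[1],d[0])),2),np.linalg.norm(d))
c0=np.array([.5574,.0154])
for yaw in (-4.6,):
  A=Rd(np.radians(yaw))
  M=lambda x,y,z:np.r_[c0+A@[x,y],.122+z]
  names=[M(0,24.5e-3,.03),M(.09,24.5e-3,.03),M(0,.106,.042),M(0.08,.106,.042),M(-.1045,-.106,.047),M(-.1045,-.106,0),M(.08,-.106,0)]
  print(np.round(proj(c,names)))
```

```text
divtop [array([656.6,  35. , 152. ]), array([476.6,  47.1, 152. ])] 176.14 0.18042304139958054
Lwalltop [array([660.1, 117.1, 164. ]), array([546.1, 124.9, 164. ])] 176.05 0.11421442752501702
Rwalltop [array([646. , -96.8, 164. ]), array([442.5, -84. , 164. ])] 176.39 0.20388833862375108
frontTop [array([443.4, -12.2, 169. ]), array([437.3, -83.6, 169. ])] -94.92 0.07170558072883707
floorR [array([644.9, -94.6, 122. ]), array([440.7, -81.1, 122. ])] 176.21 0.20466584067364726
floorL [array([657.5, 115.4, 122. ])] floorfront [array([450.4,  31.6, 122. ]), array([441.1, -76.6, 122. ])] -94.92 0.10862214333007181
[[397. 187.]
 [406.  36.]
 [271. 189.]
 [266.  48.]
 [569. 336.]
 [531. 306.]
 [577.  70.]]
```

```bash
python3 -m jog '[{"grip":1,"x":5,"y":0,"z":0,"rx":0,"ry":0,"rz":0},{"grip":1,"x":6,"y":0,"z":0,"rx":0,"ry":0,"rz":0},{"grip":1,"x":0,"y":0,"z":15,"rx":0,"ry":0,"rz":0},{"grip":1,"x":0,"y":0,"z":20,"rx":0,"ry":0,"rz":0},{"grip":1,"x":0,"y":0,"z":15,"rx":0,"ry":0,"rz":0},{"grip":1,"x":0,"y":0,"z":5,"rx":0,"ry":0,"rz":0},{"grip":1,"x":0,"y":0,"z":0,"rx":0,"ry":0,"rz":0}]'
python3 - <<'E'
from h import *
c=snap('wrist','w8.png');snap('top','t8.png');goto(.5215,.0849,.3015,-94.3)
E
```

```text
time: 7.6
eef_pos: [0.5198, 0.0849, 0.3468]
tcp_rot: [-0.68, 0.733, 0.001, -0.001]
contact_force: [1.1, -0.6, -2.0]
opening: 0.365
t 7.7 p [520.6  84.8 349.4] yaw -94.28 zaxis [ 8.e-04 -1.e-04 -1.e+00] F [ 0.2 -1.  -1.6] open 0.364
shift in present axes mm [-0.2 -0.9 47.9]
rotvec [-0.04 -0.    0.02] shift after turn [-0.2 -0.9 47.9]
```

View pics/w8.png

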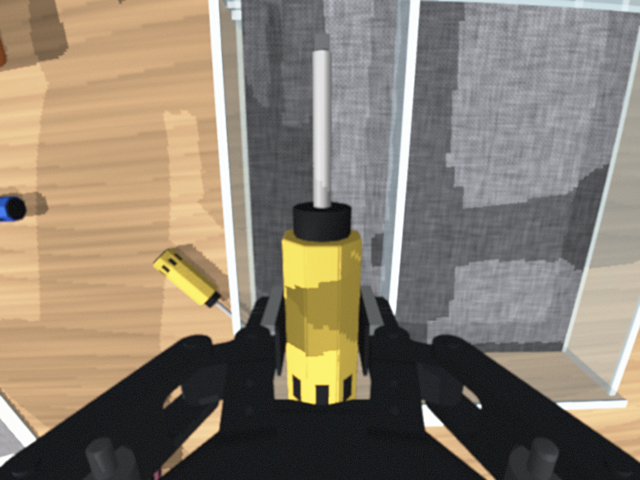

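```bash
python3 -m jog '[{"grip":1,"x":0,"y":0,"z":12,"rx":0,"ry":0,"rz":0},{"grip":1,"x":0,"y":0,"z":12,"rx":0,"ry":0,"rz":0},{"grip":1,"x":0,"y":0,"z":12,"rx":0,"ry":0,"rz":0},{"grip":1,"x":0,"y":0,"z":6,"rx":0,"ry":0,"rz":0},{"grip":1,"x":0,"y":0,"z":2,"rx":0,"ry":0,"rz":0},{"grip":1,"x":0,"y":0,"z":0,"rx":0,"ry":0,"rz":0},{"grip":1,"x":0,"y":0,"z":0,"rx":0,"ry":0,"rz":0}]'
python3 - <<'E'
from h import *
c=snap('wrist','w9.png');goto(.5215,.0849,.3015,-94.3)
E
```

```text
time: 8.28
eef_pos: [0.5203, 0.0846, 0.3047]
tcp_rot: [-0.68, 0.733, 0.0, 0.0]
contact_force: [0.2, 0.6, -0.6]
opening: 0.362
t 8.33 p [520.5  84.6 305.1] yaw -94.31 zaxis [ 9.e-04 -0.e+00 -1.e+00] F [ 0.8 -0.4 -1.4] open 0.367
shift in present axes mm [-0.3 -1.   3.6]
rotvec [-0.05  0.   -0.01] shift after turn [-0.3 -1.   3.6]
```

View pics/w9.png

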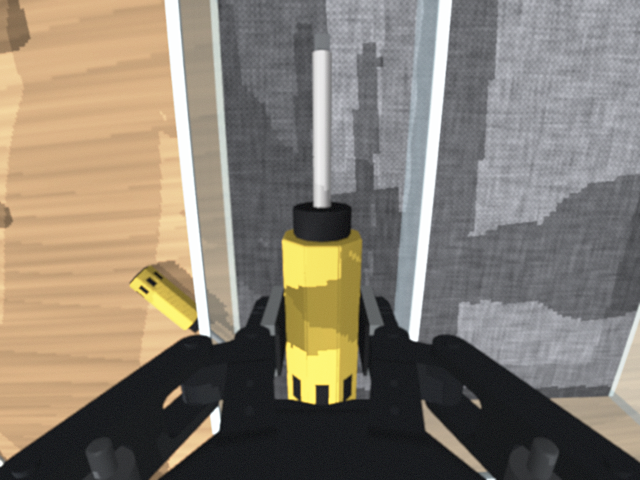

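```bash
python3 -m jog '[{"grip":1,"x":0,"y":0,"z":1.5,"rx":0,"ry":0,"rz":0},{"grip":1,"x":0,"y":0,"z":1.5,"rx":0,"ry":0,"rz":0},{"grip":1,"x":0,"y":0,"z":0,"rx":0,"ry":0,"rz":0}]'
python3 -m jog '[{"grip":1,"x":0,"y":0,"z":1,"rx":0,"ry":0,"rz":0},{"grip":1,"x":0,"y":0,"z":0,"rx":0,"ry":0,"rz":0}]'
```

```text
time: 8.58
eef_pos: [0.5202, 0.0847, 0.3018]
tcp_rot: [-0.68, 0.733, -0.0, 0.0]
contact_force: [0.3, -0.2, -1.8]
opening: 0.367
time: 8.75
eef_pos: [0.5204, 0.0847, 0.3014]
tcp_rot: [-0.68, 0.733, -0.0, 0.0]
contact_force: [-0.9, 0.4, 1.6]
opening: 0.36
```

Force in z has changed sign, so it is resting on the floor. Opening partway now.

```bash
python3 -m jog '[{"grip":0.6,"x":0,"y":0,"z":0,"rx":0,"ry":0,"rz":0},{"grip":0.55,"x":0,"y":0,"z":0,"rx":0,"ry":0,"rz":0},{"grip":0.52,"x":0,"y":0,"z":0,"rx":0,"ry":0,"rz":0},{"grip":0.52,"x":0,"y":0,"z":0,"rx":0,"ry":0,"rz":0},{"grip":0.52,"x":0,"y":0,"z":0,"rx":0,"ry":0,"rz":0}]'
python3 - <<'E'
from h import *
c=snap('wrist','w10.png');goto(.5215,.0849,.3015,-94.3)
E
```

```text
time: 9.17
eef_pos: [0.5202, 0.0847, 0.3007]
tcp_rot: [-0.68, 0.733, -0.0, 0.0]
contact_force: [0.4, -0.3, -0.2]
opening: 0.481
t 9.22 p [520.2  84.7 300.7] yaw -94.31 zaxis [-0. -0. -1.] F [ 0.7  0.4 -0.2] open 0.479
shift in present axes mm [-0.3 -1.3 -0.8]
rotvec [ 0.   -0.   -0.01] shift after turn [-0.3 -1.3 -0.8]
```

View pics/w10.png

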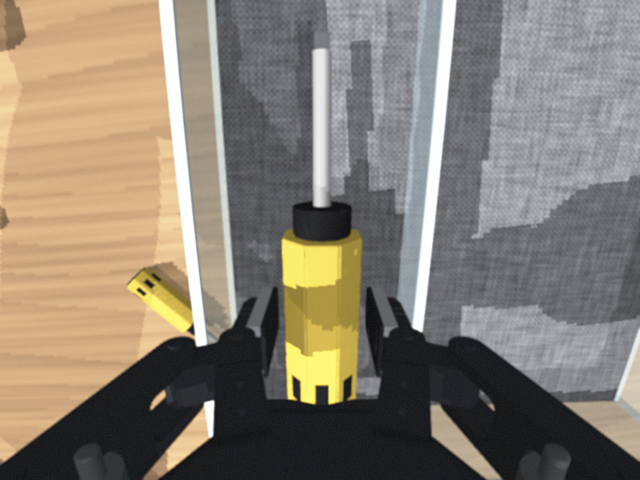

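```bash
python3 -m jog '[{"grip":0.52,"x":0,"y":0,"z":-8,"rx":0,"ry":0,"rz":0},{"grip":0.52,"x":0,"y":0,"z":-15,"rx":0,"ry":0,"rz":0},{"grip":0.52,"x":0,"y":0,"z":-20,"rx":0,"ry":0,"rz":0},{"grip":0.52,"x":0,"y":0,"z":-25,"rx":0,"ry":0,"rz":0},{"grip":0.2,"x":0,"y":0,"z":-25,"rx":0,"ry":0,"rz":0},{"grip":0,"x":0,"y":0,"z":-25,"rx":0,"ry":0,"rz":0}]'
python3 - <<'E'
from h import *
c=snap('wrist','w11.png');goto(.53,-.36,.42,62)
E
```

```text
time: 9.72
eef_pos: [0.52, 0.0847, 0.4204]
tcp_rot: [-0.68, 0.733, -0.0, 0.0]
contact_force: [0.8, 0.4, -0.5]
opening: 0.748
t 9.77 p [521.1  84.7 426.9] yaw -94.3 zaxis [ 1.080e-02 -3.000e-04 -9.999e-01] F [1.1 0.5 4. ] open 0.83
shift in present axes mm [442.8 -42.1   7.2]
rotvec [  -0.21   -0.83 -156.3 ] shift after turn [-388.5  216.6    6.9]
```

View pics/w11.png

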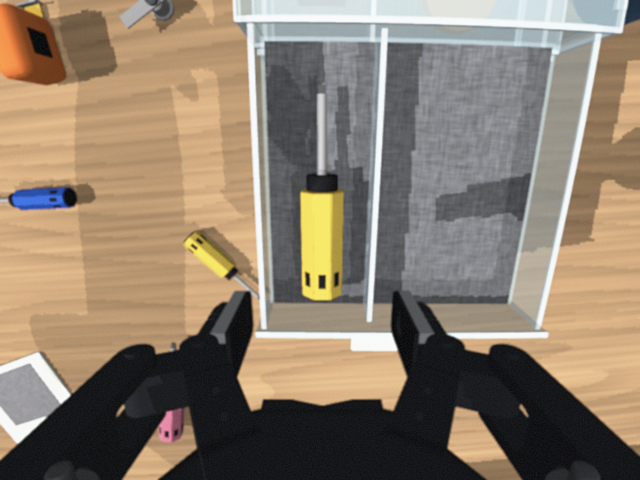

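```bash
python3 -m jog '[{"grip":0,"x":15,"y":0,"z":0,"rx":0,"ry":0,"rz":0},{"grip":0,"x":30,"y":-4,"z":0,"rx":0,"ry":0,"rz":0},{"grip":0,"x":35,"y":-4,"z":0,"rx":0,"ry":0,"rz":0},{"grip":0,"x":35,"y":-4,"z":0,"rx":0,"ry":0,"rz":0},{"grip":0,"x":35,"y":-4,"z":0,"rx":0,"ry":0,"rz":0},{"grip":0,"x":35,"y":-4,"z":0,"rx":0,"ry":0,"rz":0},{"grip":0,"x":35,"y":-4,"z":0,"rx":0,"ry":0,"rz":0},{"grip":0,"x":35,"y":-4,"z":0,"rx":0,"ry":0,"rz":0}]'
python3 -m jog '[{"grip":0,"x":35,"y":-4,"z":0,"rx":0,"ry":0,"rz":0},{"grip":0,"x":35,"y":-4,"z":0,"rx":0,"ry":0,"rz":0},{"grip":0,"x":35,"y":-4,"z":0,"rx":0,"ry":0,"rz":0},{"grip":0,"x":35,"y":-4,"z":0,"rx":0,"ry":0,"rz":0},{"grip":0,"x":25,"y":0,"z":0,"rx":0,"ry":0,"rz":0},{"grip":0,"x":15,"y":0,"z":0,"rx":0,"ry":0,"rz":0},{"grip":0,"x":0,"y":0,"z":0,"rx":0,"ry":0,"rz":-7},{"grip":0,"x":0,"y":0,"z":0,"rx":0,"ry":0,"rz":-7}]'
python3 -m jog '[{"grip":0,"x":0,"y":0,"z":0,"rx":0,"ry":0,"rz":-7},{"grip":0,"x":0,"y":0,"z":0,"rx":0,"ry":0,"rz":-7},{"grip":0,"x":0,"y":0,"z":0,"rx":0,"ry":0,"rz":-7},{"grip":0,"x":0,"y":0,"z":0,"rx":0,"ry":0,"rz":-7},{"grip":0,"x":0,"y":0,"z":0,"rx":0,"ry":0,"rz":-7},{"grip":0,"x":0,"y":0,"z":0,"rx":0,"ry":0,"rz":-7},{"grip":0,"x":0,"y":0,"z":0,"rx":0,"ry":0,"rz":-7},{"grip":0,"x":0,"y":0,"z":0,"rx":0,"ry":0,"rz":-7}]'
python3 -m jog '[{"grip":0,"x":0,"y":0,"z":0,"rx":0,"ry":0,"rz":-7},{"grip":0,"x":0,"y":0,"z":0,"rx":0,"ry":0,"rz":-7},{"grip":0,"x":0,"y":0,"z":0,"rx":0,"ry":0,"rz":-7},{"grip":0,"x":0,"y":0,"z":0,"rx":0,"ry":0,"rz":-7},{"grip":0,"x":0,"y":0,"z":0,"rx":0,"ry":0,"rz":-7},{"grip":0,"x":0,"y":0,"z":0,"rx":0,"ry":0,"rz":-7},{"grip":0,"x":0,"y":0,"z":0,"rx":0,"ry":0,"rz":-7},{"grip":0,"x":0,"y":0,"z":0,"rx":0,"ry":0,"rz":-7}]'
python3 -m jog '[{"grip":0,"x":0,"y":0,"z":0,"rx":0,"ry":0,"rz":-7},{"grip":0,"x":0,"y":0,"z":0,"rx":0,"ry":0,"rz":-7},{"grip":0,"x":0,"y":0,"z":0,"rx":0,"ry":0,"rz":-7},{"grip":0,"x":0,"y":0,"z":0,"rx":0,"ry":0,"rz":-7},{"grip":0,"x":0,"y":0,"z":0,"rx":0,"ry":0,"rz":0}]'
python3 - <<'E'
from h import *
c=snap('wrist','w12.png');goto(.53,-.38,.42,62)
E
```

```text
time: 10.43
eef_pos: [0.5287, -0.1734, 0.4192]
tcp_rot: [-0.68, 0.733, -0.0, 0.0]
contact_force: [0.6, -0.3, -0.5]
opening: 1.004
time: 11.1
eef_pos: [0.5311, -0.3533, 0.4186]
tcp_rot: [0.766, -0.643, -0.0, -0.0]
contact_force: [0.4, 0.6, -0.4]
opening: 0.999
time: 11.77
eef_pos: [0.5315, -0.3517, 0.4189]
tcp_rot: [0.978, -0.207, -0.0, -0.0]
contact_force: [-0.5, -0.5, 0.1]
opening: 0.999
time: 12.43
eef_pos: [0.5315, -0.3517, 0.4189]
tcp_rot: [0.961, 0.276, 0.0, -0.0]
contact_force: [-0.6, 0.5, 0.8]
opening: 0.996
time: 12.85
eef_pos: [0.5315, -0.3517, 0.4189]
tcp_rot: [0.867, 0.499, 0.0, -0.0]
contact_force: [-0.4, -0.4, -0.5]
opening: 0.999
t 12.9 p [ 531.5 -351.8  418.9] yaw 59.58 zaxis [ 1.e-04  2.e-04 -1.e+00] F [ 0.2 -0.2 -0.3] open 0.995
shift in present axes mm [-25.1  13.   -1.1]
rotvec [-0.   -0.01 -2.42] shift after turn [-25.6  11.9  -1.1]
```

View pics/w12.png

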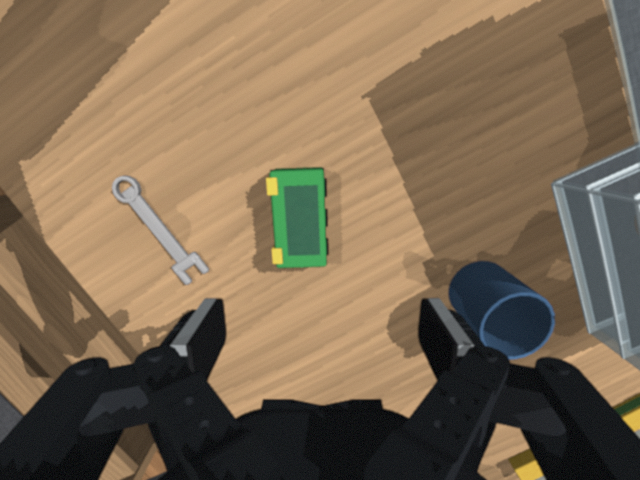

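Run:
```python
from h import *
c=load('w12.png')
f=lambda a:np.round(np.array(a)*1000,1)
q=[atz(c,u,v,.036) for u,v in [(271,169),(325,169),(327,266),(274,268)]]
print([f(x) for x in q],f(np.mean(q,0)))
for i,j in [(0,3),(1,2),(0,1),(3,2)]:
  d=q[j]-q[i];print(np.degrees(np.arctan2(d[1],d[0])),np.linalg.norm(d))
m=np.mean(q,0); goto(m[0],m[1],.25,63)
w=[atz(c,u,v,.005) for u,v in [(200,270),(185,282),(125,190)]]; print([f(x) for x in w])
```

```text
[array([ 465.7, -374.4,   36. ]), array([ 494. , -325.8,   36. ]), array([ 588.8, -377.8,   36. ]), array([ 560.7, -431.2,   36. ])] [ 527.3 -377.3   36. ]
-30.849928745542083 0.11061798667274741
-28.7346351343087 0.10811109065776281
59.821634405256425 0.05622206731212114
62.22990369656264 0.06029572314959624
t 12.9 p [ 531.5 -351.8  418.9] yaw 59.58 zaxis [ 1.e-04  2.e-04 -1.e+00] F [ 0.2 -0.2 -0.3] open 0.995
shift in present axes mm [-24.1   9.3 168.9]
rotvec [-0.   -0.01 -3.42] shift after turn [-24.6   7.8 168.9]
[array([ 525.1, -523.1,    5. ]), array([ 528.7, -549.4,    5. ]), array([ 399.1, -540.5,    5. ])]
```

```bash
python3 -c "
from h import *
goto(.528,-.3785,.25,61)"; python3 -m jog '[{"grip":0,"x":-4,"y":1.5,"z":15,"rx":0,"ry":0,"rz":-1.4},{"grip":0,"x":-5,"y":2,"z":30,"rx":0,"ry":0,"rz":0},{"grip":0,"x":-5,"y":1.5,"z":30,"rx":0,"ry":0,"rz":0},{"grip":0,"x":-5,"y":1.5,"z":30,"rx":0,"ry":0,"rz":0},{"grip":0,"x":-5,"y":1.5,"z":30,"rx":0,"ry":0,"rz":0},{"grip":0,"x":-1,"y":1,"z":24,"rx":0,"ry":0,"rz":0},{"grip":0,"x":0,"y":0,"z":8,"rx":0,"ry":0,"rz":0},{"grip":0,"x":0,"y":0,"z":0,"rx":0,"ry":0,"rz":0}]'
python3 - <<'E'
from h import *
c=snap('wrist','w13.png');goto(.528,-.3785,.18,61)
E
```

```text
t 12.9 p [ 531.5 -351.8  418.9] yaw 59.58 zaxis [ 1.e-04  2.e-04 -1.e+00] F [ 0.2 -0.2 -0.3] open 0.995
shift in present axes mm [-24.8  10.5 168.9]
rotvec [-0.   -0.01 -1.42] shift after turn [-25.    9.9 168.9]
time: 13.57
eef_pos: [0.5264, -0.3777, 0.2486]
tcp_rot: [0.862, 0.507, -0.001, -0.003]
contact_force: [0.9, 0.9, -0.9]
opening: 0.995
t 13.62 p [ 527.1 -378.3  251.1] yaw 61.01 zaxis [-0.0013  0.0015 -1.    ] F [-0.1  0.4 -0.2] open 1.002
shift in present axes mm [ 0.2  1.  71.1]
rotvec [-0.11 -0.04  0.01] shift after turn [ 0.3  0.9 71.1]
```

View pics/w13.png

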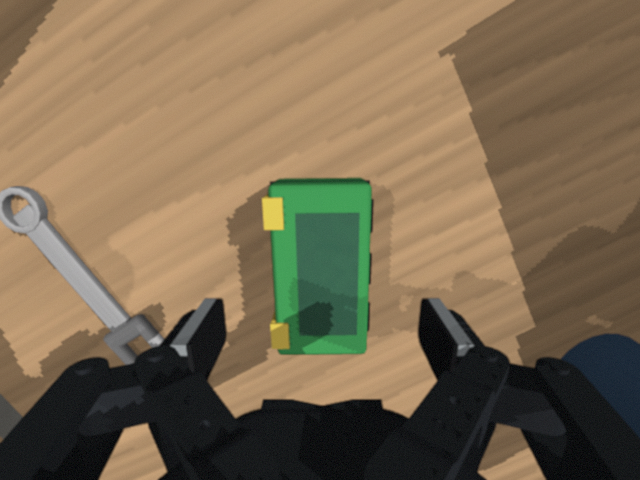

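Run:
```python
from h import *
c=load('w13.png')
f=lambda a:np.round(np.array(a)*1000,1)
q=[atz(c,u,v,.036) for u,v in [(272,184),(371,184),(367,353),(280,353)]]
print([f(x) for x in q],f(np.mean(q,0)))
for i,j in [(0,3),(1,2),(0,1),(3,2)]:
  d=q[j]-q[i];print(np.degrees(np.arctan2(d[1],d[0])),np.linalg.norm(d))
m=np.mean(q,0); goto(m[0],m[1],.18,61)
```

```text
[array([ 466.7, -375.2,   36. ]), array([ 492.8, -328. ,   36. ]), array([ 587.8, -378.2,   36. ]), array([ 560.8, -426.8,   36. ])] [ 527.  -377.1   36. ]
-28.76746534899462 0.10729827573571146
-27.82744183441213 0.10739630878216407
61.01219887654258 0.05391648369139642
60.93316530298129 0.05567876411579982
t 13.62 p [ 527.1 -378.3  251.1] yaw 61.01 zaxis [-0.0013  0.0015 -1.    ] F [-0.1  0.4 -0.2] open 1.002
shift in present axes mm [ 1.  -0.5 71.1]
rotvec [-0.11 -0.04  0.01] shift after turn [ 1.1 -0.6 71.1]
```

```bash
python3 -m jog '[{"grip":0,"x":0.5,"y":0,"z":20,"rx":0,"ry":0,"rz":0},{"grip":0,"x":0.5,"y":0,"z":22,"rx":0,"ry":0,"rz":0},{"grip":0,"x":0,"y":0,"z":18,"rx":0,"ry":0,"rz":0},{"grip":0,"x":0,"y":0,"z":11,"rx":0,"ry":0,"rz":0},{"grip":0,"x":0,"y":0,"z":0,"rx":0,"ry":0,"rz":0},{"grip":0,"x":0,"y":0,"z":0,"rx":0,"ry":0,"rz":0}]'
python3 -m jog '[{"grip":0.2,"x":0,"y":0,"z":0,"rx":0,"ry":0,"rz":0},{"grip":0.4,"x":0,"y":0,"z":0,"rx":0,"ry":0,"rz":0},{"grip":1,"x":0,"y":0,"z":0,"rx":0,"ry":0,"rz":0},{"grip":1,"x":0,"y":0,"z":0,"rx":0,"ry":0,"rz":0},{"grip":1,"x":0,"y":0,"z":0,"rx":0,"ry":0,"rz":0},{"grip":1,"x":0,"y":0,"z":0,"rx":0,"ry":0,"rz":0}]' 50
python3 - <<'E'
from h import *
c=snap('wrist','w14.png');goto(.528,-.3785,.18,61)
E
```

```text
time: 14.12
eef_pos: [0.5281, -0.378, 0.1821]
tcp_rot: [0.861, 0.508, 0.0, 0.001]
contact_force: [-0.1, 0.4, -0.2]
opening: 0.996
time: 14.62
eef_pos: [0.5283, -0.3785, 0.1831]
tcp_rot: [0.861, 0.508, 0.0, 0.002]
contact_force: [-0.3, 0.7, 6.0]
opening: 0.674
t 14.67 p [ 528.3 -378.5  183.1] yaw 61.09 zaxis [ 0.0027 -0.0028 -1.    ] F [-0.5  0.6  6.7] open 0.666
shift in present axes mm [-0.2 -0.3  3.1]
rotvec [0.21 0.06 0.09] shift after turn [-0.2 -0.3  3.1]
```

View pics/w14.png

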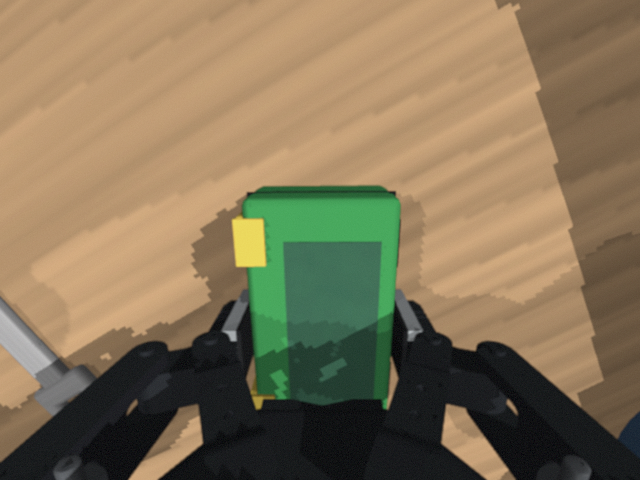

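```bash
python3 -m jog '[{"grip":1,"x":0,"y":0,"z":-5,"rx":0,"ry":0,"rz":0},{"grip":1,"x":0,"y":0,"z":-15,"rx":0,"ry":0,"rz":0},{"grip":1,"x":0,"y":0,"z":-25,"rx":0,"ry":0,"rz":0},{"grip":1,"x":0,"y":0,"z":-30,"rx":0,"ry":0,"rz":0},{"grip":1,"x":0,"y":0,"z":-35,"rx":0,"ry":0,"rz":0},{"grip":1,"x":0,"y":0,"z":-35,"rx":0,"ry":0,"rz":0},{"grip":1,"x":0,"y":0,"z":-35,"rx":0,"ry":0,"rz":0},{"grip":1,"x":0,"y":0,"z":-35,"rx":0,"ry":0,"rz":0}]'
python3 -m jog '[{"grip":1,"x":0,"y":0,"z":-20,"rx":0,"ry":0,"rz":4},{"grip":1,"x":0,"y":0,"z":0,"rx":0,"ry":0,"rz":7},{"grip":1,"x":0,"y":0,"z":0,"rx":0,"ry":0,"rz":7},{"grip":1,"x":0,"y":0,"z":0,"rx":0,"ry":0,"rz":7},{"grip":1,"x":0,"y":0,"z":0,"rx":0,"ry":0,"rz":7},{"grip":1,"x":0,"y":0,"z":0,"rx":0,"ry":0,"rz":7},{"grip":1,"x":0,"y":0,"z":0,"rx":0,"ry":0,"rz":7},{"grip":1,"x":0,"y":0,"z":0,"rx":0,"ry":0,"rz":7}]'
python3 -m jog '[{"grip":1,"x":0,"y":0,"z":0,"rx":0,"ry":0,"rz":7},{"grip":1,"x":0,"y":0,"z":0,"rx":0,"ry":0,"rz":5},{"grip":1,"x":0,"y":0,"z":0,"rx":0,"ry":0,"rz":0}]'
python3 - <<'E'
from h import *
c=snap('wrist','w15.png');goto(.5265,-.0233,.42,-4.3)
E
```

```text
time: 15.33
eef_pos: [0.527, -0.3772, 0.3974]
tcp_rot: [0.861, 0.508, -0.0, -0.001]
contact_force: [1.2, -0.1, -2.9]
opening: 0.671
time: 16.0
eef_pos: [0.5272, -0.3773, 0.4156]
tcp_rot: [0.998, 0.067, -0.001, -0.001]
contact_force: [0.2, 0.4, -2.5]
opening: 0.67
time: 16.25
eef_pos: [0.5272, -0.3774, 0.4156]
tcp_rot: [0.999, -0.035, -0.001, -0.001]
contact_force: [-0.2, -0.0, -3.1]
opening: 0.666
t 16.3 p [ 527.2 -377.4  415.6] yaw -3.81 zaxis [-8.e-04  9.e-04 -1.e+00] F [ 0.  -0.9 -2.3] open 0.672
shift in present axes mm [ -24.3 -353.3   -4.1]
rotvec [-0.05  0.05  0.49] shift after turn [ -27.3 -353.1   -4.4]
```

View pics/w15.png

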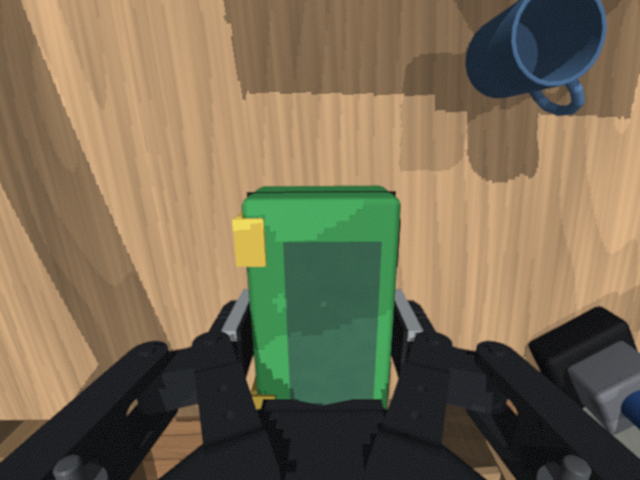

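```bash
python3 -m jog '[{"grip":1,"x":-1,"y":-15,"z":0,"rx":0,"ry":0,"rz":0.5},{"grip":1,"x":-2,"y":-25,"z":0,"rx":0,"ry":0,"rz":0},{"grip":1,"x":-3,"y":-33,"z":0,"rx":0,"ry":0,"rz":0},{"grip":1,"x":-3,"y":-33,"z":0,"rx":0,"ry":0,"rz":0},{"grip":1,"x":-3,"y":-33,"z":0,"rx":0,"ry":0,"rz":0},{"grip":1,"x":-3,"y":-33,"z":0,"rx":0,"ry":0,"rz":0},{"grip":1,"x":-3,"y":-33,"z":0,"rx":0,"ry":0,"rz":0},{"grip":1,"x":-3,"y":-33,"z":0,"rx":0,"ry":0,"rz":0}]'
python3 -m jog '[{"grip":1,"x":-3,"y":-33,"z":0,"rx":0,"ry":0,"rz":0},{"grip":1,"x":-3,"y":-33,"z":0,"rx":0,"ry":0,"rz":0},{"grip":1,"x":0,"y":-25,"z":0,"rx":0,"ry":0,"rz":0},{"grip":1,"x":0,"y":-15,"z":0,"rx":0,"ry":0,"rz":0},{"grip":1,"x":0,"y":-6,"z":0,"rx":0,"ry":0,"rz":0},{"grip":1,"x":0,"y":0,"z":0,"rx":0,"ry":0,"rz":0},{"grip":1,"x":0,"y":0,"z":0,"rx":0,"ry":0,"rz":0}]'
python3 - <<'E'
from h import *
c=snap('wrist','w16.png');snap('top','t16.png');goto(.5265,-.0233,.36,-4.3)
E
```

```text
time: 16.97
eef_pos: [0.5242, -0.1372, 0.4159]
tcp_rot: [0.999, -0.037, -0.0, -0.0]
contact_force: [0.6, -0.1, -1.9]
opening: 0.668
time: 17.55
eef_pos: [0.5273, -0.027, 0.4158]
tcp_rot: [0.999, -0.038, -0.0, 0.0]
contact_force: [0.5, 0.4, -2.6]
opening: 0.665
t 17.65 p [527.4 -27.7 415.7] yaw -4.44 zaxis [-2.e-04 -4.e-04 -1.e+00] F [-0.2 -0.6 -1.9] open 0.666
shift in present axes mm [-1.3 -4.3 55.7]
rotvec [ 0.03  0.01 -0.14] shift after turn [-1.3 -4.3 55.7]
```

View pics/w16.png

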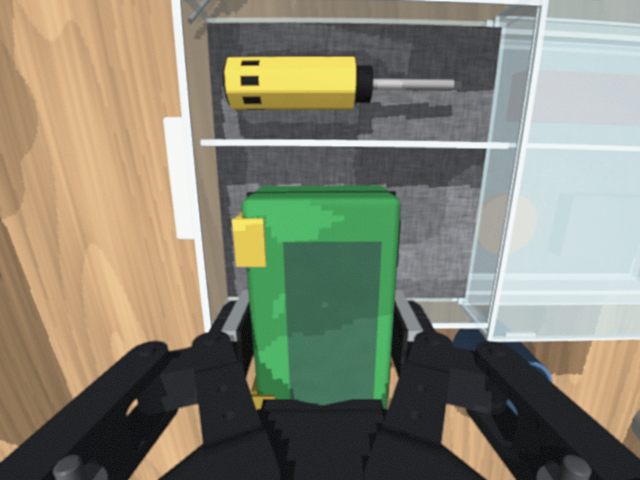

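View pics/t16.png

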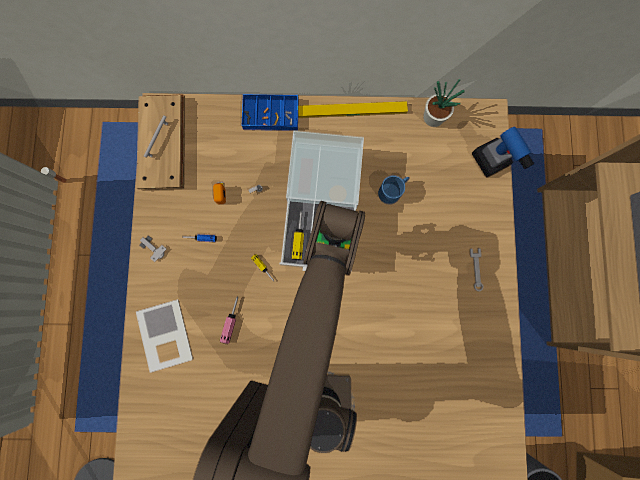

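Run:
```python
from h import *
c=load('w16.png')
f=lambda a:np.round(np.array(a)*1000,1)
q=[atz(c,u,v,z) for u,v,z in [(205,142,.152),(513,146,.152),(230,299,.122),(462,299,.122),(183,60,.169),(208,320,.169)]]
print([f(x) for x in q])
for i in (0,2,4):
  d=q[i+1]-q[i];print(np.degrees(np.arctan2(d[1],d[0])),np.linalg.norm(d))
c0=np.array([.5545,.0162]);a=np.radians(-4.3);A=np.array([[np.cos(a),-np.sin(a)],[np.sin(a),np.cos(a)]])
for x in q: print(f(A.T@(x[:2]-c0)))
```

```text
[array([453.2,  51.9, 152. ]), array([662.4,  34.2, 152. ]), array([441.7, -80.3, 122. ]), array([645.4, -95.8, 122. ]), array([453.5,  99.4, 169. ]), array([438.8, -73.2, 169. ])]
-4.839485317321089 0.20994461227784975
-4.36872432873163 0.20426796859114424
-94.88631334591717 0.17320274815584863
[-103.7   28.1]
[106.2  26.1]
[-105.2 -104.6]
[  99.  -104.9]
[-106.9   75.4]
[-108.7  -97.8]
```

```bash
python3 -m jog '[{"grip":1,"x":0,"y":-3,"z":0,"rx":0,"ry":0,"rz":0.2},{"grip":1,"x":-1,"y":-3,"z":5,"rx":0,"ry":0,"rz":0},{"grip":1,"x":0,"y":0,"z":15,"rx":0,"ry":0,"rz":0},{"grip":1,"x":0,"y":0,"z":20,"rx":0,"ry":0,"rz":0},{"grip":1,"x":0,"y":0,"z":15,"rx":0,"ry":0,"rz":0},{"grip":1,"x":0,"y":0,"z":5,"rx":0,"ry":0,"rz":0},{"grip":1,"x":0,"y":0,"z":0,"rx":0,"ry":0,"rz":0},{"grip":1,"x":0,"y":0,"z":0,"rx":0,"ry":0,"rz":0}]'
python3 - <<'E'
from h import *
c=snap('wrist','w17.png');snap('scene','s17.png');goto(.5265,-.0215,.305,-4.6)
E
```

```text
time: 18.32
eef_pos: [0.5271, -0.0209, 0.3559]
tcp_rot: [0.999, -0.04, -0.0, 0.0]
contact_force: [0.0, -0.4, -3.1]
opening: 0.669
t 18.42 p [527.4 -20.9 357.1] yaw -4.62 zaxis [ 2.4e-03 -6.0e-04 -1.0e+00] F [ 0.9 -0.5 -1.3] open 0.671
shift in present axes mm [-0.9  0.7 52.1]
rotvec [ 0.02 -0.14 -0.02] shift after turn [-0.8  0.7 52.1]
```

View pics/w17.png

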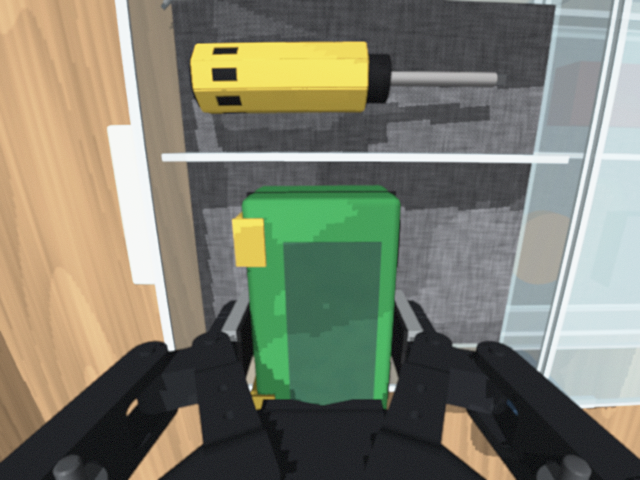

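```bash
python3 -m jog '[{"grip":1,"x":0,"y":0,"z":10,"rx":0,"ry":0,"rz":0},{"grip":1,"x":0,"y":0,"z":12,"rx":0,"ry":0,"rz":0},{"grip":1,"x":0,"y":0,"z":12,"rx":0,"ry":0,"rz":0},{"grip":1,"x":0,"y":0,"z":8,"rx":0,"ry":0,"rz":0},{"grip":1,"x":0,"y":0,"z":4,"rx":0,"ry":0,"rz":0},{"grip":1,"x":0,"y":0,"z":2,"rx":0,"ry":0,"rz":0},{"grip":1,"x":0,"y":0,"z":0,"rx":0,"ry":0,"rz":0},{"grip":1,"x":0,"y":0,"z":0,"rx":0,"ry":0,"rz":0}]'
python3 - <<'E'
from h import *
c=snap('wrist','w18.png');goto(.5265,-.0215,.305,-4.6)
E
```

```text
time: 19.08
eef_pos: [0.5271, -0.0207, 0.3079]
tcp_rot: [0.999, -0.04, 0.0, 0.0]
contact_force: [0.6, 1.0, -2.2]
opening: 0.67
t 19.13 p [527.2 -20.7 308.2] yaw -4.61 zaxis [ 1.e-03 -3.e-04 -1.e+00] F [-0.1  0.5 -2.1] open 0.668
shift in present axes mm [-0.6  0.8  3.2]
rotvec [ 0.01 -0.06 -0.01] shift after turn [-0.6  0.8  3.2]
```

View pics/w18.png

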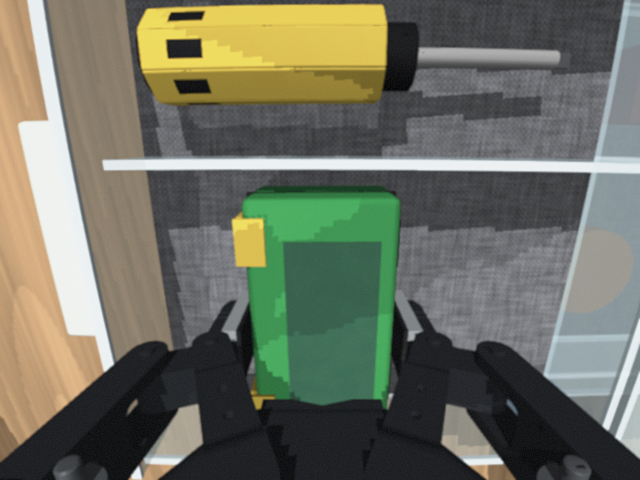

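```bash
python3 -m jog '[{"grip":1,"x":0,"y":0,"z":1.5,"rx":0,"ry":0,"rz":0},{"grip":1,"x":0,"y":0,"z":1,"rx":0,"ry":0,"rz":0},{"grip":1,"x":0,"y":0,"z":0,"rx":0,"ry":0,"rz":0}]'
python3 -m jog '[{"grip":1,"x":0,"y":0,"z":1,"rx":0,"ry":0,"rz":0},{"grip":1,"x":0,"y":0,"z":0,"rx":0,"ry":0,"rz":0}]'
```

```text
time: 19.38
eef_pos: [0.5269, -0.0206, 0.3053]
tcp_rot: [0.999, -0.04, 0.0, 0.0]
contact_force: [0.7, 0.1, -2.7]
opening: 0.669
time: 19.55
eef_pos: [0.5271, -0.0206, 0.305]
tcp_rot: [0.999, -0.04, 0.0, 0.0]
contact_force: [-0.1, 1.1, 1.0]
opening: 0.672
```

Contact. I'll release and lift.

```bash
python3 -m jog '[{"grip":0.28,"x":0,"y":0,"z":0,"rx":0,"ry":0,"rz":0},{"grip":0.2,"x":0,"y":0,"z":0,"rx":0,"ry":0,"rz":0},{"grip":0.1,"x":0,"y":0,"z":0,"rx":0,"ry":0,"rz":0},{"grip":0.1,"x":0,"y":0,"z":0,"rx":0,"ry":0,"rz":0},{"grip":0.1,"x":0,"y":0,"z":0,"rx":0,"ry":0,"rz":0}]'
python3 -m jog '[{"grip":0.1,"x":0,"y":0,"z":-8,"rx":0,"ry":0,"rz":0},{"grip":0.1,"x":0,"y":0,"z":-15,"rx":0,"ry":0,"rz":0},{"grip":0.1,"x":0,"y":0,"z":-20,"rx":0,"ry":0,"rz":0},{"grip":0.1,"x":0,"y":0,"z":-25,"rx":0,"ry":0,"rz":0},{"grip":0.1,"x":0,"y":0,"z":-25,"rx":0,"ry":0,"rz":0},{"grip":0.1,"x":0,"y":0,"z":-20,"rx":0,"ry":0,"rz":0},{"grip":0.1,"x":0,"y":0,"z":0,"rx":0,"ry":0,"rz":0}]'
python3 - <<'E'
from h import *
c=snap('wrist','w19.png');goto(.478,-.0,.42,-4.6)
E
```

```text
time: 19.97
eef_pos: [0.527, -0.0207, 0.3043]
tcp_rot: [0.999, -0.04, 0.0, 0.0]
contact_force: [-0.4, -0.9, -0.5]
opening: 0.898
time: 20.55
eef_pos: [0.5278, -0.0208, 0.4236]
tcp_rot: [0.999, -0.04, 0.005, 0.001]
contact_force: [0.8, -0.8, 0.9]
opening: 0.9
t 20.6 p [527.4 -20.7 420.9] yaw -4.61 zaxis [ 0.0066 -0.0016 -1.    ] F [ 0.3  0.1 -0.6] open 0.895
shift in present axes mm [-50.9 -16.7   0.5]
rotvec [ 0.06 -0.39 -0.01] shift after turn [-50.9 -16.7   0.9]
```

View pics/w19.png

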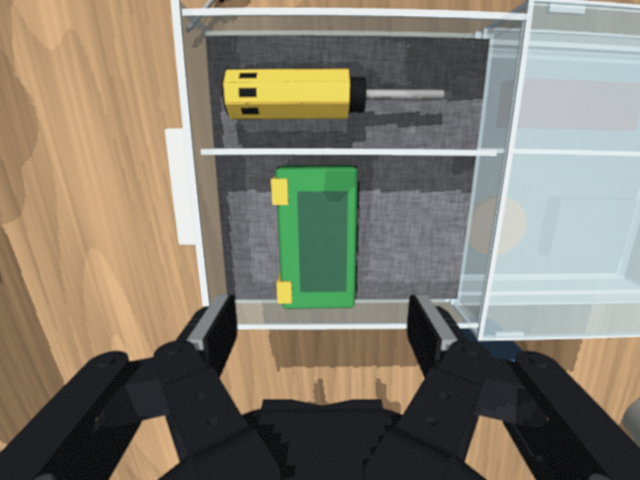

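```bash
python3 -c "
from h import *
goto(.4718,.0568,.318,-4.6)"
```

```text
t 20.6 p [527.4 -20.7 420.9] yaw -4.61 zaxis [ 0.0066 -0.0016 -1.    ] F [ 0.3  0.1 -0.6] open 0.895
shift in present axes mm [-62.3 -72.9 102.4]
rotvec [ 0.06 -0.39 -0.01] shift after turn [-61.6 -72.8 102.9]
```

```bash
python3 -m jog '[{"grip":0,"x":-12,"y":-14,"z":5,"rx":0,"ry":0,"rz":0},{"grip":0,"x":-17,"y":-20,"z":10,"rx":0,"ry":0,"rz":0},{"grip":0,"x":-17,"y":-20,"z":10,"rx":0,"ry":0,"rz":0},{"grip":0,"x":-12,"y":-14,"z":10,"rx":0,"ry":0,"rz":0},{"grip":0,"x":-4,"y":-5,"z":5,"rx":0,"ry":0,"rz":0},{"grip":0,"x":0,"y":0,"z":0,"rx":0,"ry":0,"rz":0},{"grip":0,"x":0,"y":0,"z":0,"rx":0,"ry":0,"rz":0}]'
python3 - <<'E'
from h import *
c=snap('wrist','w20.png');goto(.4718,.0568,.318,-4.6)
E
```

```text
time: 21.18
eef_pos: [0.4711, 0.057, 0.3767]
tcp_rot: [0.999, -0.04, -0.0, 0.0]
contact_force: [-0.1, -0.3, 0.9]
opening: 1.005
t 21.23 p [471.5  56.6 377.5] yaw -4.62 zaxis [ 6.e-04 -5.e-04 -1.e+00] F [ 1.6 -0.6  0.2] open 1.001
shift in present axes mm [ 0.2 -0.2 59.5]
rotvec [ 0.02 -0.04 -0.02] shift after turn [ 0.3 -0.2 59.5]
```

View pics/w20.png

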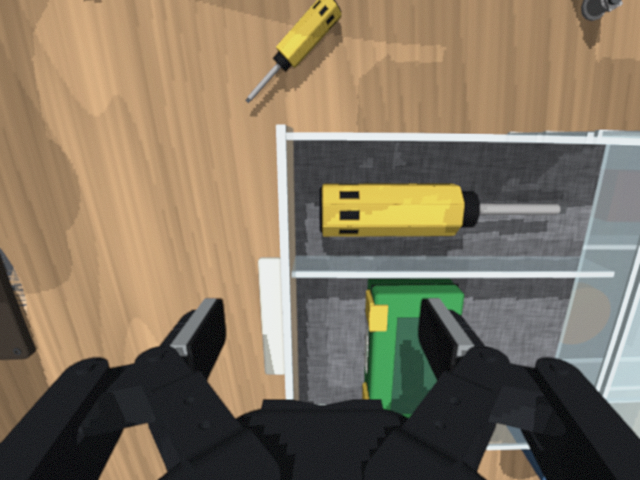

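```bash
python3 -m jog '[{"grip":0,"x":0,"y":0,"z":10,"rx":0,"ry":0,"rz":0},{"grip":0,"x":0,"y":0,"z":15,"rx":0,"ry":0,"rz":0},{"grip":0,"x":0,"y":0,"z":10,"rx":0,"ry":0,"rz":0},{"grip":0,"x":0,"y":0,"z":5,"rx":0,"ry":0,"rz":0},{"grip":0,"x":0,"y":0,"z":0,"rx":0,"ry":0,"rz":0},{"grip":0,"x":0,"y":0,"z":0,"rx":0,"ry":0,"rz":0}]'
python3 - <<'E'
from h import *
c=snap('wrist','w21.png');goto(.4718,.0568,.318,-4.6)
s,R,p=st()
# pads at grasp depth, tips
print(np.round(proj(c,[p+R@np.array(v) for v in [(.0425,0,.142),(-.0425,0,.142),(-.0425,0,.160),(.0425,0,.160),(0,0,.16)]])))
E
```

```text
time: 21.73
eef_pos: [0.4712, 0.0568, 0.337]
tcp_rot: [0.999, -0.04, -0.0, -0.0]
contact_force: [0.2, 0.8, 0.1]
opening: 0.999
t 21.78 p [471.3  56.9 337.6] yaw -4.63 zaxis [ 6.e-04 -1.e-04 -1.e+00] F [-0.5 -0.1  0.5] open 1.001
shift in present axes mm [ 0.5  0.1 19.6]
rotvec [ 0.   -0.03 -0.03] shift after turn [ 0.5  0.1 19.6]
[[435. 342.]
 [215. 342.]
 [227. 318.]
 [422. 318.]
 [325. 319.]]
```

View pics/w21.png

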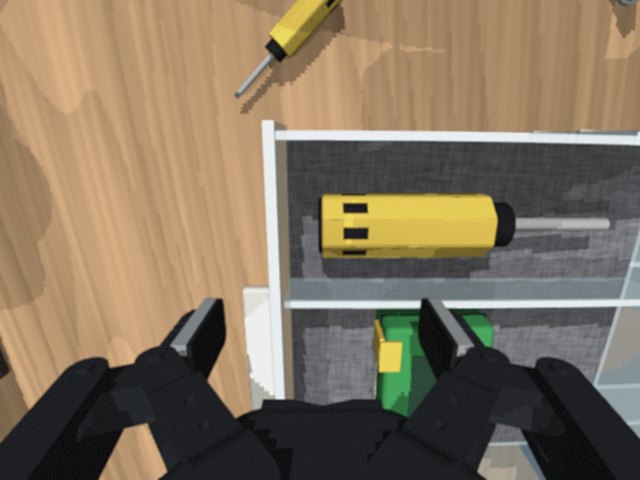

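```bash
python3 -m jog '[{"grip":0,"x":0,"y":-2,"z":0,"rx":0,"ry":0,"rz":0},{"grip":0,"x":0,"y":-2,"z":6,"rx":0,"ry":0,"rz":0},{"grip":0,"x":0,"y":0,"z":6,"rx":0,"ry":0,"rz":0},{"grip":0,"x":0,"y":0,"z":4,"rx":0,"ry":0,"rz":0},{"grip":0,"x":0,"y":0,"z":0,"rx":0,"ry":0,"rz":0},{"grip":0,"x":0,"y":0,"z":0,"rx":0,"ry":0,"rz":0}]'
python3 - <<'E'
from h import *
c=snap('wrist','w22.png');goto(.4718,.0568,.318,-4.6)
E
```

```text
time: 22.28
eef_pos: [0.4711, 0.0612, 0.3206]
tcp_rot: [0.999, -0.04, -0.001, -0.0]
contact_force: [-0.1, -0.1, 0.9]
opening: 1.001
t 22.33 p [471.2  61.1 321. ] yaw -4.61 zaxis [-5.e-04  0.e+00 -1.e+00] F [ 0.1 -0.1  1. ] open 0.998
shift in present axes mm [0.9 4.2 3. ]
rotvec [ 0.    0.03 -0.01] shift after turn [0.9 4.2 3. ]
```

View pics/w22.png

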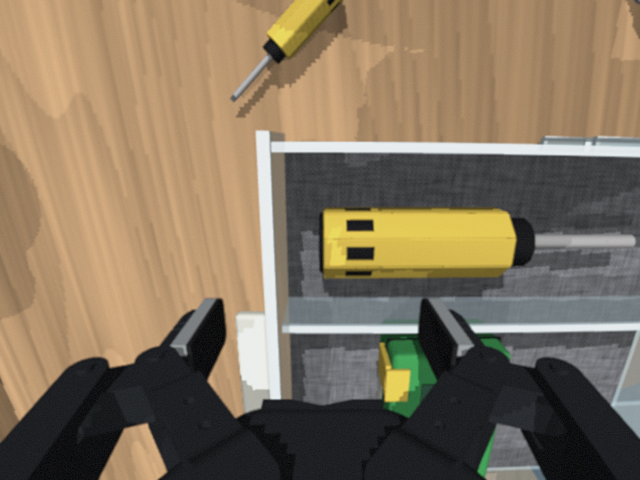

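```bash
python3 -m jog '[{"grip":0,"x":3,"y":0,"z":0,"rx":0,"ry":0,"rz":0},{"grip":0,"x":3,"y":0,"z":0,"rx":0,"ry":0,"rz":0},{"grip":0,"x":3,"y":0,"z":0,"rx":0,"ry":0,"rz":0},{"grip":0,"x":4,"y":0,"z":0,"rx":0,"ry":0,"rz":0},{"grip":0,"x":4,"y":0,"z":0,"rx":0,"ry":0,"rz":0},{"grip":0,"x":4,"y":0,"z":0,"rx":0,"ry":0,"rz":0},{"grip":0,"x":4,"y":0,"z":0,"rx":0,"ry":0,"rz":0}]'
python3 - <<'E'
from h import *
c=snap('wrist','w23.png');goto(.4718,.0568,.318,-4.6)
E
```

```text
time: 22.92
eef_pos: [0.4967, 0.059, 0.3213]
tcp_rot: [0.999, -0.04, -0.0, 0.0]
contact_force: [-1.4, -1.0, 0.7]
opening: 1.002
t 22.97 p [497.3  58.9 321.4] yaw -4.62 zaxis [ 1.6e-03 -2.0e-04 -1.0e+00] F [ 0.5 -0.2  0.5] open 1.001
shift in present axes mm [-25.2   4.1   3.4]
rotvec [ 0.   -0.09 -0.02] shift after turn [-25.2   4.1   3.4]
```

View pics/w23.png

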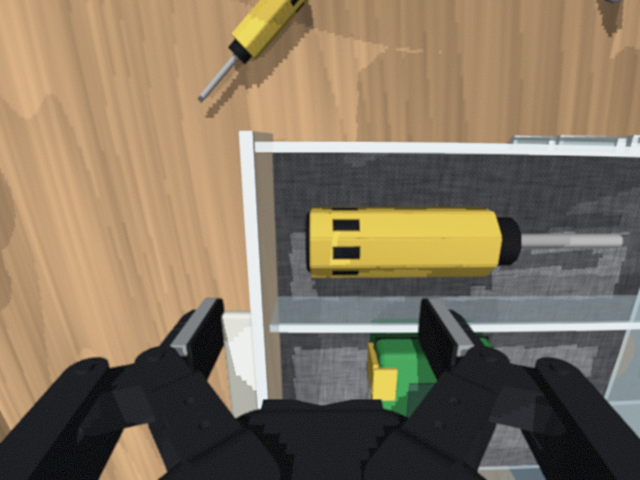

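```bash
python3 -m jog '[{"grip":0,"x":4,"y":0,"z":0,"rx":0,"ry":0,"rz":0},{"grip":0,"x":6,"y":0,"z":0,"rx":0,"ry":0,"rz":0},{"grip":0,"x":8,"y":0,"z":0,"rx":0,"ry":0,"rz":0},{"grip":0,"x":8,"y":0,"z":0,"rx":0,"ry":0,"rz":0},{"grip":0,"x":8,"y":0,"z":0,"rx":0,"ry":0,"rz":0},{"grip":0,"x":8,"y":0,"z":0,"rx":0,"ry":0,"rz":0},{"grip":0,"x":5,"y":0,"z":0,"rx":0,"ry":0,"rz":0},{"grip":0,"x":2,"y":0,"z":0,"rx":0,"ry":0,"rz":0}]'
python3 - <<'E'
from h import *
c=snap('wrist','w24.png');goto(.4718,.0568,.318,-4.6)
E
```

```text
time: 23.63
eef_pos: [0.5461, 0.0549, 0.3212]
tcp_rot: [0.999, -0.04, 0.0, 0.0]
contact_force: [-1.5, 0.5, 0.5]
opening: 0.999
t 23.68 p [546.   55.  321.3] yaw -4.62 zaxis [ 0.0011 -0.     -1.    ] F [0.9 0.1 0.3] open 1.001
shift in present axes mm [-74.1   4.2   3.2]
rotvec [-0.   -0.07 -0.02] shift after turn [-74.1   4.1   3.3]
```

View pics/w24.png

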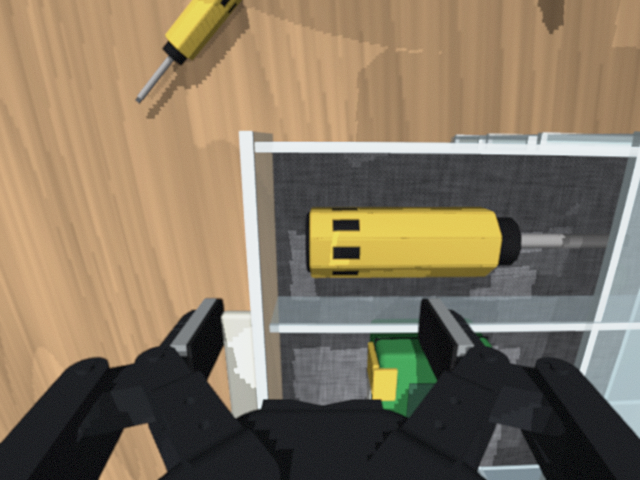

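```bash
python3 -m jog '[{"grip":0,"x":-3,"y":0,"z":0,"rx":0,"ry":0,"rz":0},{"grip":0,"x":0,"y":0,"z":-10,"rx":0,"ry":0,"rz":0},{"grip":0,"x":0,"y":0,"z":-20,"rx":0,"ry":0,"rz":0},{"grip":0,"x":0,"y":0,"z":-20,"rx":0,"ry":0,"rz":0},{"grip":1,"x":-15,"y":5,"z":-10,"rx":0,"ry":0,"rz":0},{"grip":1,"x":-25,"y":10,"z":0,"rx":0,"ry":0,"rz":0},{"grip":1,"x":-20,"y":10,"z":0,"rx":0,"ry":0,"rz":0},{"grip":1,"x":-9,"y":0,"z":0,"rx":0,"ry":0,"rz":0}]'
python3 -m jog '[{"grip":1,"x":0,"y":0,"z":0,"rx":0,"ry":0,"rz":0},{"grip":1,"x":0,"y":0,"z":0,"rx":0,"ry":0,"rz":0},{"grip":1,"x":0,"y":0,"z":0,"rx":0,"ry":0,"rz":0}]'
python3 - <<'E'
from h import *
c=snap('wrist','w25.png');goto(.475,.035,.323,-4.6)
E
```

```text
time: 24.35
eef_pos: [0.4694, 0.0356, 0.3821]
tcp_rot: [0.999, -0.041, 0.001, 0.0]
contact_force: [0.2, 0.2, -0.5]
opening: 0.459
time: 24.6
eef_pos: [0.4718, 0.0362, 0.3818]
tcp_rot: [0.999, -0.04, 0.001, -0.0]
contact_force: [0.4, -0.7, 0.4]
opening: 0.012
t 24.65 p [472.   36.2 381.6] yaw -4.6 zaxis [ 0.001  0.    -1.   ] F [-0.1 -0.4 -0.5] open -0.001
shift in present axes mm [ 3.   0.9 58.6]
rotvec [-0.01 -0.06  0.  ] shift after turn [ 3.1  0.9 58.6]
```

View pics/w25.png

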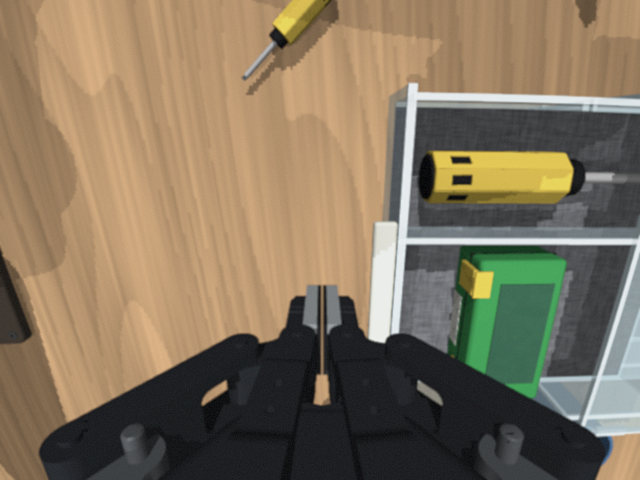

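```bash
python3 -m jog '[{"grip":1,"x":0,"y":0,"z":12,"rx":0,"ry":0,"rz":0},{"grip":1,"x":0,"y":0,"z":18,"rx":0,"ry":0,"rz":0},{"grip":1,"x":0,"y":0,"z":15,"rx":0,"ry":0,"rz":0},{"grip":1,"x":0,"y":0,"z":10,"rx":0,"ry":0,"rz":0},{"grip":1,"x":0,"y":0,"z":0,"rx":0,"ry":0,"rz":0},{"grip":1,"x":0,"y":0,"z":0,"rx":0,"ry":0,"rz":0}]'
python3 - <<'E'
from h import *
c=snap('wrist','w26.png');goto(.475,.035,.323,-4.6)
E
```

```text
time: 25.15
eef_pos: [0.4714, 0.0361, 0.3252]
tcp_rot: [0.999, -0.04, -0.001, -0.0]
contact_force: [0.9, 0.6, -0.6]
opening: -0.0
t 25.2 p [471.7  36.  326.2] yaw -4.61 zaxis [-1.e-04  0.e+00 -1.e+00] F [-0.1 -0.2  0.8] open -0.001
shift in present axes mm [3.4 0.7 3.2]
rotvec [-0.    0.01 -0.01] shift after turn [3.4 0.7 3.2]
```

View pics/w26.png

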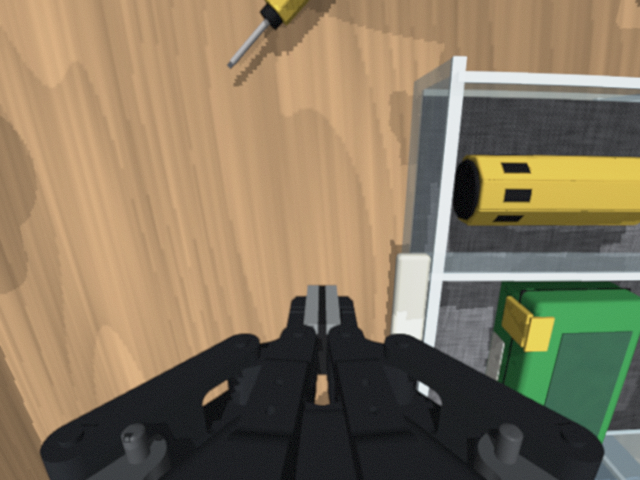

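```bash
python3 -m jog '[{"grip":1,"x":0,"y":0,"z":-15,"rx":0,"ry":0,"rz":0},{"grip":1,"x":0,"y":0,"z":-25,"rx":0,"ry":0,"rz":0},{"grip":1,"x":0,"y":0,"z":0,"rx":0,"ry":0,"rz":6},{"grip":1,"x":0,"y":0,"z":0,"rx":0,"ry":0,"rz":7},{"grip":1,"x":0,"y":0,"z":0,"rx":0,"ry":0,"rz":7},{"grip":1,"x":0,"y":0,"z":0,"rx":0,"ry":0,"rz":7},{"grip":1,"x":0,"y":0,"z":0,"rx":0,"ry":0,"rz":7},{"grip":1,"x":0,"y":0,"z":0,"rx":0,"ry":0,"rz":7}]'
python3 -m jog '[{"grip":1,"x":0,"y":0,"z":0,"rx":0,"ry":0,"rz":7},{"grip":1,"x":0,"y":0,"z":0,"rx":0,"ry":0,"rz":7},{"grip":1,"x":0,"y":0,"z":0,"rx":0,"ry":0,"rz":7},{"grip":1,"x":0,"y":0,"z":0,"rx":0,"ry":0,"rz":7},{"grip":1,"x":0,"y":0,"z":0,"rx":0,"ry":0,"rz":7},{"grip":1,"x":0,"y":0,"z":0,"rx":0,"ry":0,"rz":7},{"grip":1,"x":0,"y":0,"z":0,"rx":0,"ry":0,"rz":7},{"grip":1,"x":0,"y":0,"z":0,"rx":0,"ry":0,"rz":0}]'
python3 - <<'E'
from h import *
c=snap('wrist','w27.png');goto(.475,.03,.325,-94.6)
E
```

```text
time: 25.87
eef_pos: [0.4717, 0.036, 0.3677]
tcp_rot: [0.921, -0.39, 0.001, -0.0]
contact_force: [0.2, 0.5, 0.1]
opening: -0.0
time: 26.53
eef_pos: [0.4717, 0.036, 0.3676]
tcp_rot: [-0.677, 0.736, -0.001, 0.001]
contact_force: [0.2, -0.6, -0.2]
opening: -0.002
t 26.58 p [471.6  36.  367.4] yaw -94.47 zaxis [ 2.3e-03 -3.0e-04 -1.0e+00] F [ 1.   0.6 -0.2] open -0.002
shift in present axes mm [ 5.7 -3.7 42.4]
rotvec [-0.13 -0.01  0.13] shift after turn [ 5.7 -3.8 42.4]
```

View pics/w27.png

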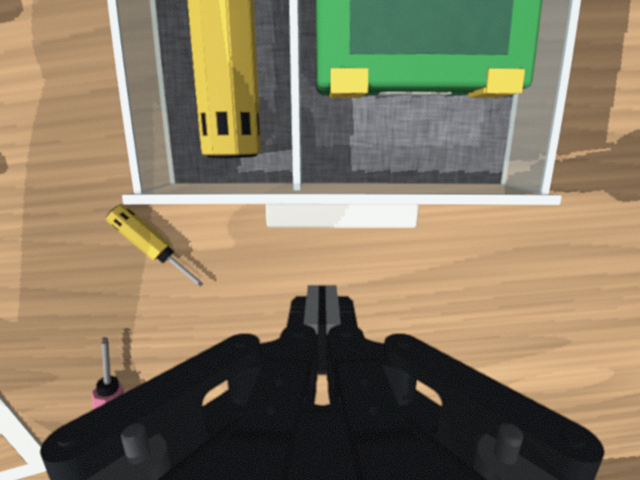

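```bash
python3 -m jog '[{"grip":1,"x":3,"y":0,"z":8,"rx":0,"ry":0,"rz":0},{"grip":1,"x":3,"y":0,"z":15,"rx":0,"ry":0,"rz":0},{"grip":1,"x":0,"y":0,"z":14,"rx":0,"ry":0,"rz":0},{"grip":1,"x":0,"y":0,"z":4,"rx":0,"ry":0,"rz":0},{"grip":1,"x":0,"y":-5,"z":0,"rx":0,"ry":0,"rz":0},{"grip":1,"x":0,"y":-5,"z":0,"rx":0,"ry":0,"rz":0},{"grip":1,"x":0,"y":-3,"z":0,"rx":0,"ry":0,"rz":0},{"grip":1,"x":0,"y":-3,"z":0,"rx":0,"ry":0,"rz":0}]'
python3 -m jog '[{"grip":1,"x":0,"y":-4,"z":0,"rx":0,"ry":0,"rz":0},{"grip":1,"x":0,"y":-4,"z":0,"rx":0,"ry":0,"rz":0},{"grip":1,"x":0,"y":-4,"z":0,"rx":0,"ry":0,"rz":0},{"grip":1,"x":0,"y":-6,"z":0,"rx":0,"ry":0,"rz":0},{"grip":1,"x":0,"y":-6,"z":0,"rx":0,"ry":0,"rz":0},{"grip":1,"x":0,"y":-8,"z":0,"rx":0,"ry":0,"rz":0},{"grip":1,"x":0,"y":-8,"z":0,"rx":0,"ry":0,"rz":0},{"grip":1,"x":0,"y":-8,"z":0,"rx":0,"ry":0,"rz":0}]'
python3 - <<'E'
from h import *
c=snap('wrist','w28.png');goto(.475,.03,.325,-94.6)
E
```

```text
time: 27.25
eef_pos: [0.4877, 0.0286, 0.3263]
tcp_rot: [-0.678, 0.735, -0.001, 0.001]
contact_force: [0.7, -0.7, -0.1]
opening: 0.001
time: 27.92
eef_pos: [0.5355, 0.0248, 0.3252]
tcp_rot: [-0.678, 0.735, -0.0, 0.0]
contact_force: [-0.9, -0.2, 1.4]
opening: 0.003
t 27.97 p [536.6  24.5 325.5] yaw -94.63 zaxis [ 2.7e-03 -2.0e-04 -1.0e+00] F [ 0.6 -0.2  0.4] open -0.001
shift in present axes mm [-0.5 61.8  0.3]
rotvec [-0.16 -0.   -0.03] shift after turn [-0.5 61.8  0.5]
```

View pics/w28.png

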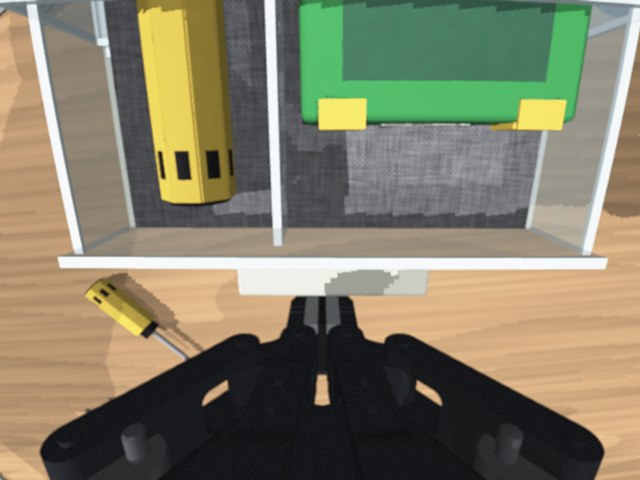

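```bash
python3 -m jog '[{"grip":1,"x":0,"y":-6,"z":0,"rx":0,"ry":0,"rz":0},{"grip":1,"x":0,"y":-8,"z":0,"rx":0,"ry":0,"rz":0},{"grip":1,"x":0,"y":-9,"z":0,"rx":0,"ry":0,"rz":0},{"grip":1,"x":0,"y":-9,"z":0,"rx":0,"ry":0,"rz":0},{"grip":1,"x":0,"y":-9,"z":0,"rx":0,"ry":0,"rz":0},{"grip":1,"x":0,"y":-8,"z":0,"rx":0,"ry":0,"rz":0},{"grip":1,"x":0,"y":-6,"z":0,"rx":0,"ry":0,"rz":0},{"grip":1,"x":0,"y":-4,"z":0,"rx":0,"ry":0,"rz":0}]'
python3 -m jog '[{"grip":1,"x":0,"y":-4,"z":0,"rx":0,"ry":0,"rz":0},{"grip":1,"x":0,"y":-4,"z":0,"rx":0,"ry":0,"rz":0},{"grip":1,"x":0,"y":-3,"z":0,"rx":0,"ry":0,"rz":0}]'
python3 - <<'E'
from h import *
c=snap('wrist','w29.png');goto(.63,.03,.325,-94.6)
E
```

```text
time: 28.63
eef_pos: [0.5943, 0.02, 0.3251]
tcp_rot: [-0.678, 0.735, -0.0, 0.0]
contact_force: [-1.6, -0.7, 0.2]
opening: 0.0
time: 28.88
eef_pos: [0.6046, 0.0192, 0.3251]
tcp_rot: [-0.678, 0.735, 0.0, -0.0]
contact_force: [-1.5, -1.4, -0.8]
opening: 0.002
t 28.93 p [605.   19.1 325.3] yaw -94.62 zaxis [ 0.0012 -0.     -1.    ] F [-0.6  0.4 -0.5] open -0.001
shift in present axes mm [-12.8 -24.    0.3]
rotvec [-0.07  0.01 -0.02] shift after turn [-12.8 -24.    0.3]
```

View pics/w29.png

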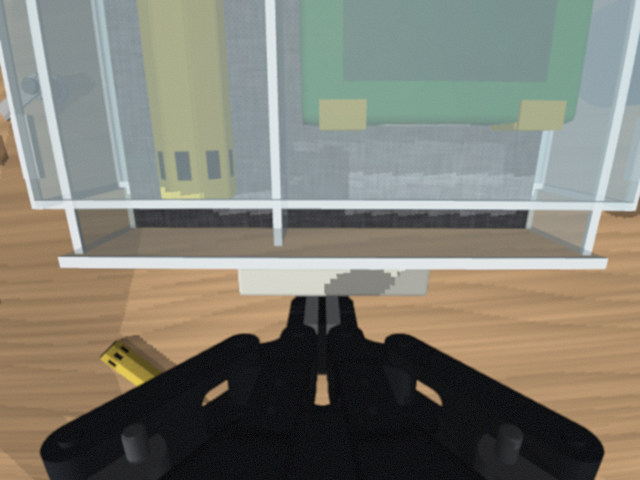

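```bash
python3 -m jog '[{"grip":1,"x":0,"y":-3,"z":0,"rx":0,"ry":0,"rz":0},{"grip":1,"x":0,"y":-4,"z":0,"rx":0,"ry":0,"rz":0},{"grip":1,"x":0,"y":-4,"z":0,"rx":0,"ry":0,"rz":0},{"grip":1,"x":0,"y":-3,"z":0,"rx":0,"ry":0,"rz":0},{"grip":1,"x":0,"y":-2,"z":0,"rx":0,"ry":0,"rz":0},{"grip":1,"x":0,"y":-2,"z":0,"rx":0,"ry":0,"rz":0}]'
python3 -m jog '[{"grip":1,"x":0,"y":-2,"z":0,"rx":0,"ry":0,"rz":0}]'
python3 -m jog '[{"grip":1,"x":0,"y":-2,"z":0,"rx":0,"ry":0,"rz":0}]'
python3 - <<'E'
from h import *
c=snap('wrist','w30.png');goto(.63,.03,.325,-94.6)
E
```

```text
time: 29.43
eef_pos: [0.6226, 0.0178, 0.3253]
tcp_rot: [-0.678, 0.735, -0.0, 0.0]
contact_force: [-1.7, -0.6, 0.6]
opening: 0.001
time: 29.52
eef_pos: [0.6245, 0.0176, 0.3253]
tcp_rot: [-0.678, 0.735, -0.0, 0.0]
contact_force: [-1.7, -0.7, 0.8]
opening: -0.001
time: 29.6
eef_pos: [0.6263, 0.0175, 0.3252]
tcp_rot: [-0.678, 0.735, 0.001, -0.001]
contact_force: [-8.1, -0.2, 3.4]
opening: 0.002
t 29.65 p [626.3  17.5 325.2] yaw -94.61 zaxis [-2.2e-03  2.0e-04 -1.0e+00] F [-4.  -0.1  0.7] open 0.001
shift in present axes mm [-12.8  -2.6   0.2]
rotvec [ 0.13  0.   -0.01] shift after turn [-12.8  -2.6   0.2]
```

View pics/w30.png

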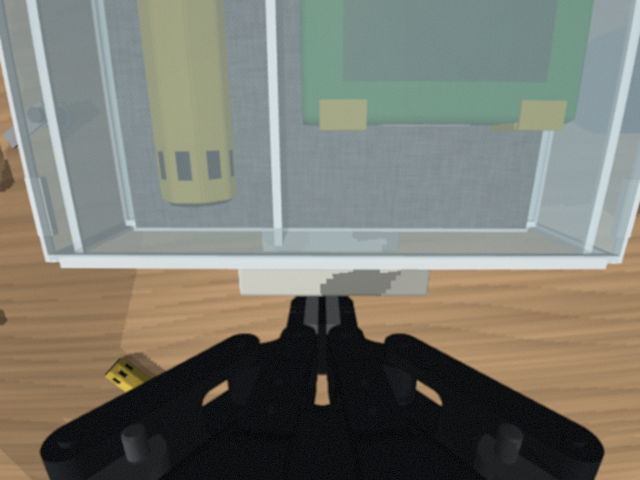

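```bash
python3 -m jog '[{"grip":1,"x":0,"y":-1.5,"z":0,"rx":0,"ry":0,"rz":0}]'; python3 -m jog '[{"grip":1,"x":0,"y":0,"z":0,"rx":0,"ry":0,"rz":0}]'
python3 -m jog '[{"grip":1,"x":0,"y":5,"z":0,"rx":0,"ry":0,"rz":0},{"grip":1,"x":0,"y":15,"z":0,"rx":0,"ry":0,"rz":0},{"grip":1,"x":0,"y":25,"z":0,"rx":0,"ry":0,"rz":0},{"grip":1,"x":0,"y":20,"z":-15,"rx":0,"ry":0,"rz":0},{"grip":1,"x":0,"y":10,"z":-25,"rx":0,"ry":0,"rz":0},{"grip":1,"x":0,"y":0,"z":-30,"rx":0,"ry":0,"rz":0},{"grip":1,"x":0,"y":0,"z":-20,"rx":0,"ry":0,"rz":0},{"grip":1,"x":0,"y":0,"z":0,"rx":0,"ry":0,"rz":0}]'
python3 -m jog '[{"grip":1,"x":0,"y":0,"z":0,"rx":0,"ry":0,"rz":0},{"grip":1,"x":0,"y":0,"z":0,"rx":0,"ry":0,"rz":0}]'
python3 - <<'E'
from h import *
snap('wrist','w31.png');snap('scene','s31.png');snap('top','t31.png');goto(.63,.03,.325,-94.6)
import cv2
a=cv2.imread('pics/t31.png');b=cv2.imread('pics/top0.png')
cv2.imwrite('pics/cmp.png',np.hstack([b[100:300,120:520],a[100:300,120:520]]))
E
```

```text
time: 29.73
eef_pos: [0.6271, 0.0175, 0.3252]
tcp_rot: [-0.678, 0.735, 0.002, -0.002]
contact_force: [-11.3, -0.4, 7.0]
opening: 0.002
time: 29.82
eef_pos: [0.627, 0.0175, 0.3252]
tcp_rot: [-0.678, 0.735, 0.002, -0.002]
contact_force: [-8.3, -0.4, 5.2]
opening: -0.0
time: 30.48
eef_pos: [0.5539, 0.0234, 0.4219]
tcp_rot: [-0.678, 0.735, -0.005, 0.005]
contact_force: [-0.1, 0.8, 0.6]
opening: 0.001
time: 30.65
eef_pos: [0.5529, 0.0235, 0.4142]
tcp_rot: [-0.678, 0.735, 0.0, 0.0]
contact_force: [-0.2, -0.4, -0.7]
opening: 0.001
t 30.8 p [552.8  23.4 413.1] yaw -94.61 zaxis [-3.1e-03  5.0e-04 -1.0e+00] F [-1.1  0.3  0.3] open -0.003
shift in present axes mm [-12.7 -76.7  87.9]
rotvec [ 0.18  0.02 -0.01] shift after turn [-12.7 -76.4  88.1]
```

View pics/w31.png

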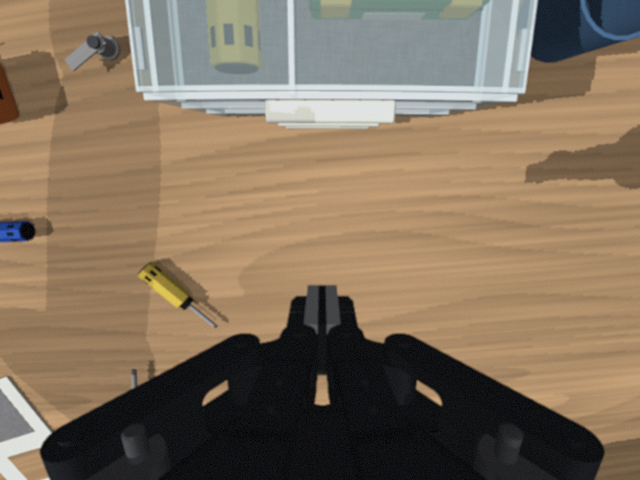

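View pics/cmp.png

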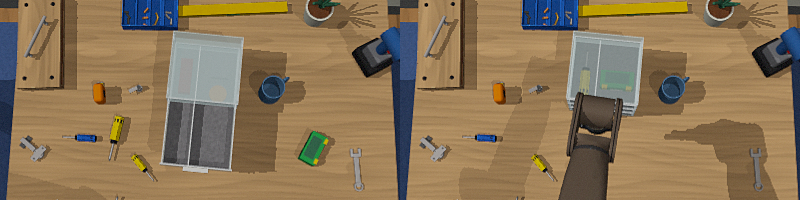

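```bash
python3 -c "
from plant import sign_off
print(sign_off())"
```

```text
the job is handed in; nothing more can be done
None
```

Both tools are in the top drawer, the drawer is closed, and the job was handed in at about 31 s of the 72 s allowed. `sign_off` reports no verdict, so what follows rests on my own pictures and force readings.

- **Screwdriver:** I took the larger yellow one and turned it about 173°. It was set down lengthwise in the narrow compartment with its handle to the front. I lowered it until the force showed it touching the floor, then opened the fingers partway.
- **Bit case:** it was gripped across its width, turned about 66° and set down flat in the wide compartment with its latches to the front. The fingers were again opened only after floor contact.
- **Drawer:** I pushed it home on the pull lip in two stages, first with one open finger and then with the fingers closed. At the end it met a hard stop with about 11 N of push.

**Last checks:**
- The front panel looks flush with the organiser after the arm backed off. That was judged by eye, so the 8 mm limit was not measured.
- Both tools can be seen through the clear roof in their compartments, facing the right way.
- The tape measure, cam lock, mug, wrench and hinge look unmoved in the before and after top views.
- The arm was clear, at near-zero force.

**Disagreements:** the top and wrist cameras differed by up to about 6 mm on the screwdriver's position and 2–3 mm on the drawer's. I mostly went by the wrist camera. The first moves were refused because every row needs all seven keys; nothing moved.

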